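# Recover the polishing balls from the tumbler tub

### The arm

A 6-joint arm with a two-finger parallel gripper is mounted at the origin on the work surface. World frame = base frame: x ahead of the robot, y to its left, z up, the work surface at z = 0. Lengths are in m, angles in degrees, forces in N, time in s.
With the tool pointing down it reaches from about 0.4 to 0.825 m from the base axis. Payload 7 kg.
Tool frame: the origin (TCP) lies between the finger pads, 19 mm behind the fingertips; this is the grasp point; z points along the fingers, y is the direction in which the jaws open and shut (so a half turn about z gives the same grasp; the last joint's range is limited). The gripper opens to 88 mm and grips with 3 to 60 N. Pads are 19 mm wide; open, the fingers measure 130 mm over their backs; the gripper's body (78 mm by 193 mm) begins 47 mm behind the grasp point.
Start: joints at [-46.633, 20.546, 0.682, 0, -70.136, -16.507], TCP at [0.305, -0.602, 0.245] pointing down, gripper open.
Joint ranges: [-176.03, 176.03], [-82.01, 121.73], [-58.28, 71.71], [-173.87, 95.51], [-174.79, -0.11], [-173.66, 173.66]. Speed limits (degrees/s): [136.94, 136.94, 172.46, 180, 180, 180].

### API

Orientations are given as [roll, pitch, yaw] about the fixed x, y, z axes, in that order (R = Rz(yaw) Ry(pitch) Rx(roll)).
In Python, from plant import get_obs, snapshot, close_job gives the robot as it stands. The module is installed in compiled form; this text tells all that it offers.
- The arm moves only by the tool jog_arm, never from a script. Its argument "commands" is a list of rows, each a list of 4 numbers: the shift along the world's x, y, z in mm, then the turn about the world's z in degrees. In form: [[x, y, z, turn], ...]. A call has exactly 10 rows; each row shifts and turns the commanded pose from where the row before left it; what a row does not reach is not made up. A row lasts 1/12 s, in which the tool goes at most 41.7 mm and 7.16 degrees, less where a joint would pass 70% of its speed; a pose out of reach is approached as far as the arm can. A call is refused whole if a number of a shift passes 41.7 or a number of a turn 7.16, either way. A call with a gripper value outside its range is refused whole. "fingers" is the finger opening in mm, from 0 to 87.6, set as the call begins (left out, the last holds). The fingers move at their own pace and stop on an object; the grip force is fixed at half the most. Time passes only in rows, so rows that do not move let the fingers close, or fill a call up. It gives the time, the measured TCP pose, the force and the opening at its end, in the units of the state.
- get_obs(): the state, without advancing time (a new reading comes with each control period).
- snapshot(name): name is "scene" or "top"; returns a dict with "image" (480x640x3 uint8, red, green, blue), "fov_y" (degrees; the focal length in pixels is half the picture's height over the tangent of half this angle, whatever the lens; pixels are square), "cx", "cy" (the principal point, pixels), "rvec" (rotation vector, rad) and "tvec" (3), from world to camera coordinates, as OpenCV has them. Camera axes: x right, y down, z forward; pixel columns grow to the right and rows downward; lengths in m; the calibration is good to about 2 mm. A picture is of the moment at which its call begins. There is no depth.
- close_job(): hands the job in, once; it reports no verdict.
The state is a dict: "clock": time; "joint_pos": joint angles; "qvel": joint speeds; "tau": joint torques, N m; "tool_pos": TCP position; "orientation": TCP orientation; "force": force on the tool from outside, world axes, zero at the start; "moment": the same for the moment, N m; "opening": finger opening in m.
Only numpy, scipy, OpenCV 4.12 (cv2) and the standard library are available. Lean on these libraries where they do the work, as an engineer would, in place of code of your own. Each camera call takes 0.05 s, during which the arm holds its last target.

### The job

Pull the wire scoop up out of its drip pot and use it to scoop all the good polishing balls out of the tumbler tub and tip them into the steel dish, letting the worn chips drop back so that every chip stays in the tub and none goes into the dish. Don't touch the balls with the gripper while they are in the tub. When all the balls are in the dish, stand the scoop back in its pot as it was, handle up, and leave the other things on the bench where they are.

Things in the scene. Friction and masses are not known exactly. Their poses are not given: they have to be found in the camera images.
- tub: Fixed open steel tub, inside 290 mm (x) by 320 mm (y), walls 4 mm, rims 85 mm above the table. Origin: on the table under its centre; its -x side is nearest the robot. The inner floor slopes down 8 degrees towards the -x wall: 6 mm above the table at that wall's inner face, 47 mm at the +x wall. Balls roll down to the -x wall; chips stay put.
- scoop: Loose wire scoop, 0.2 kg, upright handle; head open at top and front (-x). Origin: underside of the head at its back plate (4 x 112 x 40 mm high). Three 4 mm tines run along x from the plate (x=0) to x=-105 mm at y=-45, 0, 45 mm, axes 2 mm above the underside: gaps 41 mm. Starts standing in the pot, handle up, tines to the pot's -x.
- scoop_tip (a point): Front of the scoop's head, midway between the tine tips: scoop frame (-105, 0, 2) mm. On each side a free 4 mm wire rail runs forward from the back plate, from (0, +-54, 32) mm to (-75, +-54, 28) mm. Width over all 112 mm.
- scoop_grip (a point): Grip point of the scoop, scoop frame (4, 0, 165) mm, axes as the scoop's: on the axis of its wooden grip, 26 mm (x) by 18 mm (y), which spans 115 to 195 mm above the underside. Fingers close along y, tool pointing down the handle.
- pot: Fixed open plastic drip pot, outside 146 mm (x) by 150 mm (y), 60 mm high, walls and floor 3 mm thick; the scoop stands on its floor, upright, tines along the pot's -x. Origin: on the table under its centre. The scoop's origin starts 52 mm to the +x side of the pot's centre.
- dish: Loose open steel dish, 0.7 kg, outside 190 mm (x) by 170 mm (y), 50 mm high, walls and floor 4 mm thick, empty at the start, left or right of the tub. Origin: underside centre. It may get knocked a few centimetres.
- ball1: A good white porcelain polishing ball, 50 mm across, 120 g, in the tub. Origin: its centre. 3 to 5 of the five balls are present. Lying on the scoop it sits between two tines, sunk 8 mm below the underside, and rolls along them once they slope about 20 degrees.
- ball2: A good white porcelain polishing ball, 50 mm across, 120 g, in the tub. Origin: its centre. 3 to 5 of the five balls are present. Lying on the scoop it sits between two tines, sunk 8 mm below the underside, and rolls along them once they slope about 20 degrees.
- ball3: A good white porcelain polishing ball, 50 mm across, 120 g, in the tub. Origin: its centre. 3 to 5 of the five balls are present. Lying on the scoop it sits between two tines, sunk 8 mm below the underside, and rolls along them once they slope about 20 degrees.
- ball4: A good white porcelain polishing ball, 50 mm across, 120 g, in the tub. Origin: its centre. 3 to 5 of the five balls are present. Lying on the scoop it sits between two tines, sunk 8 mm below the underside, and rolls along them once they slope about 20 degrees.
- ball5: A good white porcelain polishing ball, 50 mm across, 120 g, in the tub. Origin: its centre. 3 to 5 of the five balls are present. Lying on the scoop it sits between two tines, sunk 8 mm below the underside, and rolls along them once they slope about 20 degrees.
- chip1: A worn white porcelain chip, block about 17 x 15 x 11 mm, 12 g, in the tub. Origin: its centre. It drops through the scoop's gaps if not caught on a tine; shaking helps.
- chip2: A worn white porcelain chip, block about 17 x 15 x 11 mm, 12 g, in the tub. Origin: its centre. It drops through the scoop's gaps if not caught on a tine; shaking helps.
- chip3: A worn white porcelain chip, block about 17 x 15 x 11 mm, 12 g, in the tub. Origin: its centre. It drops through the scoop's gaps if not caught on a tine; shaking helps.
- chip4: A worn white porcelain chip, block about 17 x 15 x 11 mm, 12 g, in the tub. Origin: its centre. It drops through the scoop's gaps if not caught on a tine; shaking helps.
- bottle: Bystander, not to be disturbed: white plastic bottle 120 mm high, 52 mm across; origin under its centre.
- brush: Bystander, not to be disturbed: lying brush with handle; origin under its middle.
- jar: Bystander, not to be disturbed: small white bowl 60 mm across, 50 mm high; origin under its centre.
- cast: Bystander, not to be disturbed: plaster dental cast with teeth, 70 x 60 x 37 mm; origin under its centre.
Things that resemble listed ones, but are neither listed nor needed, are in the scene too. What is shaped like the ball3 but blue, red or turquoise is not meant.

How it is judged:
By the outcome, as a careful person would: the job done as asked, in the order asked, and still so for the second after the job is handed in, with the robot touching nothing.
Of ball1, ball2, ball3, ball4, ball5 only 3 to 5 are there at a start; the rules pass over those that are not, and their reading is None.
At some moment in a run one of dish may be knocked a few centimetres aside while the robot is not near it.
It also fails if it takes over 210 s, if anything falls off the work surface, if the arm or the gripper's body presses on something with over 40 N, if the wrist force passes 120 N, or if a joint passes its speed limit or range.

## Working session

There is one attempt and no reset: what is moved stays moved. The work goes in short steps, Python scripts to look and compute and a tool call to move; the robot and the scene stay as the last step left them, time stands still between calls to the robot, and variables do not carry over. Pictures are saved under pics/ and viewed, and the job is handed in when it is done.

Besides the shell and the picture viewer there is one more tool, called as name(argument=value, ...), one argument or row to a line, values as JSON. jog_arm: Moves the arm, as the interface text tells. Its arguments: {"type":"object","properties":{"commands":{"type":"array","items":{"type":"array","items":{"type":"number"}}},"fingers":{"type":"number"}},"required":["commands"]}

```bash
mkdir -p pics; ls
cat > h.py <<'E'
import numpy as np, cv2
from plant import get_obs, snapshot, close_job
def snap(name,fn):
    s=snapshot(name); cv2.imwrite('pics/'+fn,cv2.cvtColor(s['image'],cv2.COLOR_RGB2BGR)); 
    f=240/np.tan(np.radians(s['fov_y'])/2)
    K=np.array([[f,0,s['cx']],[0,f,s['cy']],[0,0,1]]);R=cv2.Rodrigues(np.array(s['rvec'],float))[0];t=np.array(s['tvec'],float).reshape(3)
    np.savez('pics/'+fn+'.npz',K=K,R=R,t=t)
    return s,K,R,t
def load(fn):
    d=np.load('pics/'+fn+'.npz');return d['K'],d['R'],d['t']
def bp(c,u,v,z):
    K,R,t=c; d=R.T@np.linalg.inv(K)@np.array([u,v,1.]);o=-R.T@t
    return o+d*(z-o[2])/d[2]
def pj(c,p):
    K,R,t=c; q=K@(R@np.array(p,float)+t);return q[:2]/q[2]
E
python3 - <<'E'
from h import *
print(get_obs())
for n in('scene','top'):
    s,K,R,t=snap(n,n+'0.png'); print(n,K,-R.T@t,R[2])
E
```

```text
pics
{'clock': 0.0, 'joint_pos': array([-4.66337207e+01,  2.05922078e+01,  6.34392858e-01, -2.10005867e-02,
       -7.01380529e+01, -1.65074460e+01]), 'qvel': array([ 0.02948126,  0.0202183 , -0.04747846,  0.02938489, -0.00643536,
       -0.06347106]), 'tau': array([-2.31527352e-03, -5.82722068e+01,  2.93053865e+01,  6.99752927e+00,
        6.80784593e-03, -1.58754528e-04]), 'tool_pos': array([ 0.30473511, -0.60177131,  0.2444159 ]), 'orientation': array([ 1.79902474e+02, -8.31444038e-03, -1.53148311e+02]), 'force': array([ 0.27476236, -0.14784281,  0.01374342]), 'moment': array([0.00037021, 0.00154865, 0.02954807]), 'opening': 0.08767699715036714}
scene [[441.37597274   0.         321.76798914]
 [  0.         441.37597274 236.82459979]
 [  0.           0.           1.        ]] [1.10692709 0.37179761 0.69353156] [-0.63366465 -0.4131984  -0.65401543]
top [[558.51687102   0.         334.01836706]
 [  0.         558.51687102 238.58707856]
 [  0.           0.           1.        ]] [ 0.3726812  -0.01184334  1.1980297 ] [ 0.15480317 -0.01479303 -0.98783457]
```

```bash
python3 - <<'E'
import cv2
a=cv2.imread('pics/top0.png')
cv2.imwrite('pics/c1.png',cv2.resize(a[155:325,235:415],None,fx=4,fy=3.5,interpolation=cv2.INTER_CUBIC)[:600])
cv2.imwrite('pics/c2.png',cv2.resize(a[220:325,435:550],None,fx=5,fy=5,interpolation=cv2.INTER_CUBIC))
cv2.imwrite('pics/c3.png',cv2.resize(a[200:320,95:215],None,fx=5,fy=5,interpolation=cv2.INTER_CUBIC))
E
python3 - <<'E'
from h import *
c=load('top0.png')
def rect(name,pts,off,sc,z):
    P=np.array([bp(c,off[0]+x/sc[0],off[1]+y/sc[1],z)[:2] for x,y in pts])
    L=[np.linalg.norm(P[(i+1)%4]-P[i]) for i in range(4)]
    xd=(P[0]-P[3]+P[1]-P[2]); yd=(P[0]-P[1]+P[3]-P[2])
    print(name,'ctr',P.mean(0).round(4),'sides',np.round(L,4),'yaw x',np.degrees(np.arctan2(xd[1],xd[0])).round(1),'yaw y',np.degrees(np.arctan2(-yd[0],yd[1])).round(1))
    return P
T=rect('tub',[(40,55),(672,37),(706,545),(50,568)],(235,155),(4,3.5),.085)
D=rect('dish',[(140,48),(543,105),(467,548),(55,490)],(95,200),(5,5),.05)
P=rect('pot',[(98,132),(450,75),(523,415),(165,478)],(435,220),(5,5),.06)
for x,y in [(134,515),(262,512),(380,508),(485,505),(602,502)]: print('ball',bp(c,235+x/4,155+y/3.5,.035).round(4))
for x,y in [(198,333),(470,348),(213,438),(518,435)]: print('chip',bp(c,235+x/4,155+y/3.5,.025).round(4))
# scoop tines in pot z=.007: tips, bases
for x,y in [(207,415),(308,395),(410,373),(145,175),(252,165),(355,150)]: print('tine',bp(c,435+x/5,220+y/5,.007).round(4))
for x,y in [(363,50),(405,42),(415,105),(372,118)]: print('griptop',bp(c,435+x/5,220+y/5,.198).round(4))
print(-c[1].T@c[2])
E
```

```text
tub ctr [ 0.5453 -0.0141] sides [0.3253 0.2973 0.3242 0.2982] yaw x 1.4 yaw y 1.3
dish ctr [0.5151 0.3399] sides [0.1703 0.1849 0.1698 0.1853] yaw x -8.3 yaw y -8.9
pot ctr [ 0.4716 -0.3614] sides [0.1492 0.142  0.1493 0.1433] yaw x 8.1 yaw y 8.7
ball [0.4238 0.1083 0.035 ]
ball [0.4245 0.0422 0.035 ]
ball [ 0.426  -0.0189  0.035 ]
ball [ 0.4269 -0.0734  0.035 ]
ball [ 0.4278 -0.1341  0.035 ]
chip [0.5332 0.0758 0.025 ]
chip [ 0.522 -0.068  0.025]
chip [0.4695 0.0681 0.025 ]
chip [ 0.469  -0.0922  0.025 ]
tine [ 0.4165 -0.3304  0.007 ]
tine [ 0.4243 -0.374   0.007 ]
tine [ 0.433  -0.4183  0.007 ]
tine [ 0.5197 -0.3092  0.007 ]
tine [ 0.5234 -0.3558  0.007 ]
tine [ 0.5293 -0.4008  0.007 ]
griptop [ 0.5409 -0.3437  0.198 ]
griptop [ 0.5437 -0.3593  0.198 ]
griptop [ 0.5204 -0.3614  0.198 ]
griptop [ 0.5158 -0.3454  0.198 ]
[ 0.3726812  -0.01184334  1.1980297 ]
```

jog_arm(
  commands=[
    [22.4, 24.9, 6, -1.84],
    [22.4, 24.9, 6, -1.84],
    [22.4, 24.9, 6, -1.84],
    [22.4, 24.9, 6, -1.84],
    [22.4, 24.9, 6, -1.84],
    [22.4, 24.9, 6, -1.84],
    [22.4, 24.9, 6, -1.84],
    [22.4, 24.9, 6, -1.84],
    [22.4, 24.9, 6, -1.84],
    [22.4, 24.9, 6, -1.84],
  ],
  fingers=87.6,
)

```text
clock: 0.93
tool_pos: [0.5297, -0.3516, 0.3054]
orientation: [180.0, -0.0, -171.6]
force: [-0.3, -1.4, -0.2]
opening: 0.0874
```

Run:
```python
from h import *
snap('scene','s1.png');snap('top','t1.png')
a=cv2.imread('pics/s1.png');cv2.imwrite('pics/s1c.png',cv2.resize(a[0:230,100:320],None,fx=2.6,fy=2.6))
o=get_obs();print(o['clock'],o['tool_pos'],o['orientation'],o['joint_pos'])
```

```text
1.0333 [ 0.53190588 -0.35011076  0.30578633] [-1.79990597e+02  6.67182125e-02 -1.71389057e+02] [-1.58353730e+01  1.51848484e+01  9.10864706e-01 -1.96632426e-02
 -7.56613889e+01 -6.55488300e+01]
```

Run:
```python
from h import *
c=load('s1.png')
print(bp(c,100+247/2.6,379/2.6,.198))
for p in [(.5285,-.353,.198),(.5285,-.353,.118)]: 
    q=pj(c,p);print((q[0]-100)*2.6,q[1]*2.6)
print(get_obs()['tool_pos'])
```

```text
[ 0.52849253 -0.34809225  0.198     ]
242.93756144125962 377.37908285963476
258.60013668429633 455.9577435762695
[ 0.53190588 -0.35011076  0.30578633]
```

jog_arm(
  commands=[
    [-1.5, -0.5, -17, 0],
    [-1.5, -0.5, -17, 0],
    [0, 0, -17, 0],
    [0, 0, -17, 0],
    [0, 0, -17, 0],
    [0, 0, -17, 0],
    [0, 0, -17, 0],
    [0, 0, -14, 0],
    [0, 0, -5, 0],
    [0, 0, 0, 0],
  ],
)

```text
clock: 1.87
tool_pos: [0.5249, -0.354, 0.1656]
orientation: [179.9, -0.2, -171.6]
force: [-0.0, 0.3, -0.2]
opening: 0.0877
```

jog_arm(
  commands=[
    [0, 0, 0, 0],
    [0, 0, 0, 0],
    [0, 0, 0, 0],
    [0, 0, 0, 0],
    [0, 0, 0, 0],
    [0, 0, 0, 0],
    [0, 0, 0, 0],
    [0, 0, 0, 0],
    [0, 0, 0, 0],
    [0, 0, 0, 0],
  ],
  fingers=0,
)

```text
clock: 2.7
tool_pos: [0.526, -0.3542, 0.1673]
orientation: [180.0, -0.0, -171.5]
force: [-0.3, -0.5, -0.8]
opening: 0.0268
```

jog_arm(
  commands=[
    [0, 0, 2, 0],
    [0, 0, 2, 0],
    [0, 0, 2, 0],
    [0, 0, 2, 0],
    [0, 0, 2, 0],
    [0, 0, 2, 0],
    [0, 0, 2, 0],
    [0, 0, 2, 0],
    [0, 0, 2, 0],
    [0, 0, 2, 0],
  ],
)

```text
clock: 3.53
tool_pos: [0.5259, -0.3542, 0.1876]
orientation: [180.0, 0.0, -171.5]
force: [0.5, -0.2, -3.4]
opening: 0.0178
```

Run:
```python
from h import *
snap('scene','s2.png')
a=cv2.imread('pics/s2.png');cv2.imwrite('pics/s2c.png',cv2.resize(a[80:240,140:300],None,fx=3.7,fy=3.7))
o=get_obs();print(o['clock'],o['tool_pos'],o['orientation'],o['force'],o['moment'],o['opening'])
```

```text
3.5833 [ 0.52610935 -0.3542893   0.18802564] [-1.79977542e+02  2.57885757e-02 -1.71535373e+02] [-0.00802871 -0.14731129 -1.62768653] [-0.08253719 -0.07221081 -0.06907582] 0.017942777803541622
```

jog_arm(
  commands=[
    [-4.2, -0.6, 0, 0],
    [-4.2, -0.6, 0, 0],
    [-4.2, -0.6, 0, 0],
    [-4.2, -0.6, 0, 0],
    [-4.2, -0.6, 0, 0],
    [-4.2, -0.6, 0, 0],
    [-4.2, -0.6, 0, 0],
    [-4.2, -0.6, 0, 0],
    [-4.2, -0.6, 0, 0],
    [0, 0, 0, 0],
  ],
)

```text
clock: 4.42
tool_pos: [0.4876, -0.3597, 0.1876]
orientation: [-180.0, 0.0, -171.6]
force: [2.5, -0.6, -1.9]
opening: 0.0178
```

Run:
```python
from h import *
snap('scene','s3.png')
a=cv2.imread('pics/s3.png');cv2.imwrite('pics/s3c.png',cv2.resize(a[80:240,140:300],None,fx=3.7,fy=3.7))
o=get_obs();print(o['clock'],o['tool_pos'],o['orientation'],o['force'],o['moment'],o['opening'])
```

```text
4.4667 [ 0.48768869 -0.35970007  0.18746248] [-1.79994627e+02 -2.84782095e-03 -1.71552916e+02] [ 1.72425243 -0.42008431 -2.19020858] [-0.20485191 -1.32181173  0.16691608] 0.01827227524799615
```

jog_arm(
  commands=[
    [5, 0.7, 2, 0],
    [5, 0.7, 6, 0],
    [0, 0, 12, 0],
    [0, 0, 16, 0],
    [0, 0, 18, 0],
    [0, 0, 18, 0],
    [0, 0, 18, 0],
    [0, 0, 16, 0],
    [0, 0, 12, 0],
    [0, 0, 2, 0],
  ],
)

```text
clock: 5.3
tool_pos: [0.4988, -0.3585, 0.3099]
orientation: [-179.9, 0.1, -171.5]
force: [-0.2, -1.1, -2.5]
opening: 0.0179
```

Run:
```python
from h import *
snap('scene','s4.png');snap('top','t4.png')
a=cv2.imread('pics/s4.png');cv2.imwrite('pics/s4c.png',cv2.resize(a[50:240,140:330],None,fx=3.1,fy=3.1))
o=get_obs();print(o['clock'],o['tool_pos'],o['orientation'],o['force'],o['moment'],o['opening'])
```

```text
5.4 [ 0.49824178 -0.35797373  0.30741777] [ 1.79984481e+02 -6.10608161e-03 -1.71540251e+02] [-1.4339975  -0.01123444 -3.00719241] [ 0.04822028 -0.0985511   0.02886826] 0.01783137298827599
```

```bash
cat >> h.py <<'E'
from scipy.optimize import least_squares
def Rs(yaw,th): # th>0: tips down
    y,t=np.radians(yaw),np.radians(th)
    Rz=np.array([[np.cos(y),-np.sin(y),0],[np.sin(y),np.cos(y),0],[0,0,1]])
    Ry=np.array([[np.cos(t),0,-np.sin(t)],[0,1,0],[np.sin(t),0,np.cos(t)]])
    return Rz@Ry
def scoop(p,tcp,yaw,th,gx=.004,gz=.165,gy=0.):
    return np.asarray(tcp)+Rs(yaw,th)@(np.asarray(p)-np.array([gx,gy,gz]))
def fit(c,tcp,yaw,pts,uv):
    def f(x): return np.concatenate([pj(c,scoop(p,tcp,yaw,x[0],x[1],x[2]))-q for p,q in zip(pts,uv)]+[[ (x[1]-.004)*500,(x[2]-.165)*500]])
    r=least_squares(f,[5,.004,.165]);return r.x,r.fun.reshape(-1,2).round(1)
E
python3 - <<'E'
from h import *
c=load('s4.png')
pts=[(0,.056,0),(0,.056,.04),(0,-.056,.04),(0,-.056,0),(-.105,.045,.002),(-.075,.054,.028)]
uv=[(248,367),(250,322),(122,290),(127,338),(316,315),(302,299)]
uv=[np.array([140+a/3.1,50+b/3.1]) for a,b in uv]
print(fit(c,[.4982,-.358,.3074],8.46,pts,uv))
print(pj(load('t4.png'),[.4,-.37,.13]))
E
```

```text
(array([7.41125930e+00, 2.95940911e-03, 1.65502924e-01]), array([[ 0.6,  1.1],
       [-1.1, -0.6],
       [ 0.3, -1.2],
       [ 0.6, -0.8],
       [ 0.1,  0.5],
       [ 0.4,  0.7],
       [-0.5,  0.3]]))
[514.64784605 308.73684506]
```

```bash
cat >> h.py <<'E'
TC=np.array([.5453,-.0141]);TY=1.4
def tubw(lx,ly):
    a=np.radians(TY);return TC+np.array([np.cos(a)*lx-np.sin(a)*ly,np.sin(a)*lx+np.cos(a)*ly])
def tubl(x,y):
    a=np.radians(TY);d=np.array([x,y])-TC;return np.array([np.cos(a)*d[0]+np.sin(a)*d[1],-np.sin(a)*d[0]+np.cos(a)*d[1]])
def floor(lx): return .006+(lx+.145)*.1414
def tcp_for(tiplx,ly,clear,th,gx=.003,gz=.1655,yaw=None):
    yaw=TY if yaw is None else yaw
    w=tubw(tiplx,ly); tip=np.array([w[0],w[1],floor(tiplx)+clear])
    return tip-(scoop([-.105,0,0],[0,0,0],yaw,th,gx,gz))
E
python3 - <<'E'
from h import *
for b in [(.4238,.1083),(.4245,.0422),(.426,-.0189),(.4269,-.0734),(.4278,-.1341),(.5332,.0758),(.522,-.068),(.4695,.0681),(.469,-.0922)]: print((tubl(*b)*1000).round(1))
th=7.4
E
```

```text
[-118.5  125.3]
[-119.4   59.2]
[-119.4   -1.9]
[-119.8  -56.4]
[-120.4 -117.1]
[-9.9 90.2]
[-24.6 -53.3]
[-73.8  84. ]
[-78.2 -76.2]
```

Run:
```python
from h import *
th=7.4
for n,a in dict(hover=(-.083,.070,.1),land=(-.083,.070,.002),shift=(-.083,.092,.002),adv=(-.139,.092,.0015),lift=(-.130,.092,.1)).items(): print(n,(tcp_for(*a,th)*1000).round(1), )
print(get_obs()['tool_pos'])
```

```text
hover [546.4  55.9 292.8]
land [546.4  55.9 194.8]
shift [545.8  77.9 194.8]
adv [489.9  76.6 186.4]
lift [498.9  76.8 286.2]
[ 0.49824178 -0.35797373  0.30741777]
```

jog_arm(
  commands=[
    [1, 8, 0, 0],
    [2, 16, 0, 0],
    [3, 24, 0, -0.7],
    [3, 24, 0, -0.7],
    [3, 24, 0, -0.7],
    [3, 24, 0, -0.7],
    [3, 24, 0, -0.7],
    [3, 24, 0, -0.7],
    [3, 24, 0, -0.7],
    [3, 24, 0, -0.7],
  ],
)

```text
clock: 6.23
tool_pos: [0.5244, -0.1405, 0.3061]
orientation: [180.0, -0.1, -177.2]
force: [0.4, -0.1, -2.9]
opening: 0.018
```

jog_arm(
  commands=[
    [3, 24, -2, -0.7],
    [3, 24, -2, -0.8],
    [3, 24, -2, 0],
    [3, 24, -2, 0],
    [3, 24, -2, 0],
    [3, 24, -2, 0],
    [2, 24, -2, 0],
    [1, 18, 0, 0],
    [0, 12, 0, 0],
    [0, 0, 0, 0],
  ],
)

```text
clock: 7.07
tool_pos: [0.5456, 0.0579, 0.2923]
orientation: [-180.0, -0.1, -178.5]
force: [-0.1, -0.2, -2.0]
opening: 0.0179
```

Run:
```python
from h import *
snap('scene','s5.png');snap('top','t5.png')
o=get_obs();print(o['clock'],o['tool_pos'],o['orientation'],o['force'],o['moment'],o['opening'])
```

```text
7.1667 [0.54565237 0.05600284 0.2927201 ] [-1.79964776e+02 -7.68476020e-02 -1.78581854e+02] [-0.92303298  0.54987087 -2.43968163] [-0.12483457 -0.03479221  0.02682306] 0.017775772038436614
```

jog_arm(
  commands=[
    [0, 0, -10, 0],
    [0, 0, -14, 0],
    [0, 0, -16, 0],
    [0, 0, -16, 0],
    [0, 0, -14, 0],
    [0, 0, -10, 0],
    [0, 0, -7, 0],
    [0, 0, -5, 0],
    [0, 0, -3, 0],
    [0, 0, 0, 0],
  ],
)

```text
clock: 8.0
tool_pos: [0.5461, 0.0556, 0.198]
orientation: [-180.0, -0.0, -178.7]
force: [-0.9, -0.1, -2.4]
opening: 0.0178
```

Run:
```python
from h import *
s=snap('scene','s6.png');t=snap('top','t6.png')
a=cv2.imread('pics/s6.png');b=cv2.imread('pics/t6.png')
cv2.imwrite('pics/s6c.png',np.hstack([cv2.resize(a[180:320,240:430],(543,400)),cv2.resize(b[200:330,235:330],(257,400))]))
o=get_obs();print(o['clock'],o['tool_pos'],o['force'],o['moment'])
```

```text
8.1 [0.54648926 0.05587806 0.19886943] [ 0.64616356  0.31704243 -1.94378044] [-0.06773828 -0.08185802  0.00737902]
```

jog_arm(
  commands=[
    [0, 0, -1.5, 0],
    [0, 0, -1.5, 0],
    [0, 3, 0, 0],
    [0, 3, 0, 0],
    [0, 3, 0, 0],
    [0, 3, 0, 0],
    [0, 3, 0, 0],
    [0, 3, 0, 0],
    [0, 4, 0, 0],
    [0, 0, 0, 0],
  ],
)

```text
clock: 8.93
tool_pos: [0.5462, 0.0785, 0.1954]
orientation: [180.0, 0.0, -178.6]
force: [0.2, 0.1, -2.2]
opening: 0.0183
```

```bash
cat > look.py <<'E'
import sys
from h import *
n=sys.argv[1]
s=snap('scene','s%s.png'%n);t=snap('top','t%s.png'%n)
a=cv2.imread('pics/s%s.png'%n);b=cv2.imread('pics/t%s.png'%n)
cv2.imwrite('pics/c_%s.png'%n,np.hstack([cv2.resize(a[170:350,200:430],(460,400)),cv2.resize(b[160:330,235:415],(340,400))]))
o=get_obs();print(o['clock'],o['tool_pos'],o['orientation'][2],o['force'],o['moment'])
E
python3 look.py 7
```

```text
9.0333 [0.5461455  0.07808031 0.19535183] -178.6141313935551 [-0.29791857 -0.18555676 -2.23234356] [ 0.01185246 -0.09490017 -0.03355875]
```

jog_arm(
  commands=[
    [-5, -0.1, -0.8, 0],
    [-5, -0.1, -0.8, 0],
    [-5, -0.1, -0.8, 0],
    [-5, -0.1, -0.8, 0],
    [-5, -0.1, -0.8, 0],
    [-5, -0.1, -0.8, 0],
    [-5, -0.1, -0.7, 0],
    [-5, -0.1, -0.7, 0],
    [-5, -0.1, -0.7, 0],
    [0, 0, 0, 0],
  ],
)

```text
clock: 9.87
tool_pos: [0.4998, 0.0766, 0.1884]
orientation: [-180.0, -0.1, -178.6]
force: [0.2, 0.3, -2.2]
opening: 0.0177
```

```bash
python3 look.py 8
```

```text
9.9667 [0.50086246 0.07692077 0.18851801] -178.62289024814055 [ 0.44800391 -0.11467424 -2.79952926] [ 0.01536819 -0.09591619 -0.02135806]
```

jog_arm(
  commands=[
    [-2.5, 0, -0.3, 0],
    [-2.5, 0, -0.4, 0],
    [-2.5, 0, -0.3, 0],
    [-2.5, 0, -0.4, 0],
    [0, 0, 0, 0],
    [0, 0, 1, 0],
    [0, 0, 2, 0],
    [0, 0, 3, 0],
    [0, 0, 4, 0],
    [0, 0, 4, 0],
  ],
)

```text
clock: 10.8
tool_pos: [0.4912, 0.0769, 0.2013]
orientation: [-180.0, -0.0, -178.6]
force: [1.0, 0.1, -5.0]
opening: 0.0178
```

```bash
python3 look.py 9
```

```text
10.9 [0.49157636 0.07711348 0.20186053] -178.63558620167038 [ 0.66407795 -0.24942075 -4.80840131] [ 0.0051028  -0.31826794  0.04590045]
```

jog_arm(
  commands=[
    [0, 0, 4, 0],
    [0, 0, 5, 0],
    [0.5, 0, 7, 0],
    [1, 0, 9, 0],
    [1.5, 0, 11, 0],
    [2, 0, 12, 0],
    [2, 0, 12, 0],
    [1.5, 0, 11, 0],
    [1, 0, 8, 0],
    [0.5, 0, 5, 0],
  ],
)

```text
clock: 11.73
tool_pos: [0.5018, 0.077, 0.2869]
orientation: [180.0, 0.1, -178.6]
force: [-0.6, -0.5, -2.1]
opening: 0.0176
```

jog_arm(
  commands=[
    [0, 0, 6, 0],
    [0, 0, 8, 0],
    [0, 0, 8, 0],
    [0, 0, 6, 0],
    [0, 0, 3, 0],
    [0, 0, 0, 0],
    [0, 0, 0, 0],
    [0, 0, 0, 0],
    [0, 0, 0, 0],
    [0, 0, 0, 0],
  ],
)

```text
clock: 12.57
tool_pos: [0.501, 0.0769, 0.3157]
orientation: [-180.0, -0.0, -178.6]
force: [0.3, 0.4, -3.2]
opening: 0.0179
```

```bash
python3 look.py 10
```

```text
12.6667 [0.50108877 0.07690274 0.31582329] -178.63969701768386 [ 0.81680248  1.05186681 -2.66128272] [-0.0716272   0.01555905  0.03364416]
```

```bash
python3 - <<'E'
import cv2
a=cv2.imread('pics/s10.png')
cv2.imwrite('pics/s10c.png',cv2.resize(a[140:300,290:490],None,fx=4,fy=3.75,interpolation=cv2.INTER_CUBIC))
E
python3 - <<'E'
from h import *
c=load('s10.png');tcp=[.5011,.0769,.3158]
for th in (7.4,12,16,20,25):
    print(th,[((pj(c,scoop(p,tcp,1.36,th,.003,.1655))-[290,140])*[4,3.75]).round(0) for p in [(-.105,-.045,.002),(-.105,0,.002),(-.105,.045,.002),(-.075,-.054,.028),(0,-.056,0.04),(.004,0,.115)]])
c=load('t10.png')
for p in [(263,329),(306,372),(278,370)]: print(bp(c,*p,.025))
print(bp(load('top0.png'),277.5,348,.025))
c=load('s10.png')
for p in [(402,266),(482,305)]: print(bp(c,290+p[0]/4,140+p[1]/3.75,.025))
E
```

```text
7.4 [array([300., 222.]), array([376., 248.]), array([455., 275.]), array([265., 197.]), array([190., 229.]), array([312., 134.])]
12 [array([286., 244.]), array([363., 270.]), array([442., 298.]), array([253., 214.]), array([180., 237.]), array([308., 136.])]
16 [array([274., 262.]), array([350., 289.]), array([430., 317.]), array([242., 228.]), array([171., 242.]), array([304., 138.])]
20 [array([261., 279.]), array([338., 307.]), array([418., 336.]), array([232., 241.]), array([161., 247.]), array([301., 139.])]
25 [array([245., 299.]), array([322., 328.]), array([403., 357.]), array([218., 256.]), array([150., 251.]), array([297., 140.])]
[0.36908304 0.12058158 0.025     ]
[0.28074683 0.03230963 0.025     ]
[0.28569833 0.08958103 0.025     ]
[0.32996591 0.09060303 0.025     ]
[0.28000903 0.0358058  0.025     ]
[0.28952977 0.09474627 0.025     ]
```

Run:
```python
from h import *
th=7.4
for n,a in dict(hover=(-.062,-.076,.1),land=(-.062,-.076,.003),shift=(-.062,-.088,.003),adv=(-.139,-.088,.0015)).items(): print(n,(tcp_for(*a,th)*1000).round(1), )
b=cv2.imread('pics/t10.png');cv2.imwrite('pics/t10c.png',cv2.resize(b[220:325,310:415],None,fx=5.6,fy=5.6,interpolation=cv2.INTER_CUBIC))
```

```text
hover [570.9 -89.5 295.8]
land [570.9 -89.5 198.8]
shift [ 571.2 -101.5  198.8]
adv [ 494.3 -103.4  186.4]
```

jog_arm(
  commands=[
    [4, -8, 0, 0],
    [8, -16, -1, 0],
    [8, -20, -2, 0],
    [8, -22, -3, 0],
    [8, -22, -3, 0],
    [8, -22, -3, 0],
    [8, -22, -3, 0],
    [8, -18, -3, 0],
    [7, -11, -2, 0],
    [3, -5.4, 0, 0],
  ],
)

```text
clock: 13.5
tool_pos: [0.5716, -0.0911, 0.2951]
orientation: [-180.0, -0.1, -178.7]
force: [0.2, -0.2, -1.9]
opening: 0.0183
```

jog_arm(
  commands=[
    [0, 0, -8, 0],
    [0, 0, -14, 0],
    [0, 0, -16, 0],
    [0, 0, -16, 0],
    [0, 0, -14, 0],
    [0, 0, -10, 0],
    [0, 0, -8, 0],
    [0, 0, -6, 0],
    [0, 0, -3, 0],
    [0, 0, 0, 0],
  ],
)

```text
clock: 14.33
tool_pos: [0.571, -0.0893, 0.2007]
orientation: [-180.0, -0.0, -178.6]
force: [1.2, 0.8, -1.9]
opening: 0.0178
```

```bash
python3 look.py 11
```

```text
14.4333 [ 0.57147903 -0.08940879  0.20157475] -178.62841838354115 [ 0.0385504  -0.20593707 -2.1600659 ] [-0.07771891 -0.07055284  0.03137251]
```

jog_arm(
  commands=[
    [0, 0, -1.5, 0],
    [0, 0, -1, 0],
    [0, -4, 0, 0],
    [0, -4, 0, 0],
    [0, -4.5, 0, 0],
    [-7, -0.2, -1, 0],
    [-7, -0.2, -1, 0],
    [-7, -0.2, -1, 0],
    [-7, -0.2, -1, 0],
    [0, 0, 0, 0],
  ],
)

```text
clock: 15.27
tool_pos: [0.5413, -0.1028, 0.1944]
orientation: [180.0, -0.0, -178.6]
force: [-0.0, 0.8, -3.1]
opening: 0.0177
```

jog_arm(
  commands=[
    [-5, -0.1, -0.7, 0],
    [-5, -0.1, -0.7, 0],
    [-5, -0.1, -0.7, 0],
    [-5, -0.1, -0.8, 0],
    [-5, -0.1, -0.8, 0],
    [-5, -0.1, -0.8, 0],
    [-4, -0.1, -0.6, 0],
    [-4, -0.1, -0.6, 0],
    [0, 0, 0, 0],
    [0, 0, 0, 0],
  ],
)

```text
clock: 16.1
tool_pos: [0.505, -0.1036, 0.189]
orientation: [-180.0, 0.0, -178.6]
force: [-0.0, -0.5, -2.7]
opening: 0.0178
```

```bash
python3 look.py 12
```

```text
16.2 [ 0.50539617 -0.10356441  0.18896152] -178.6316232341494 [ 0.49065192 -0.98858203 -2.22677563] [-0.05383451 -0.04312836  0.00191089]
```

jog_arm(
  commands=[
    [-3, 0, -0.4, 0],
    [-3, 0, -0.4, 0],
    [-3, 0, -0.4, 0],
    [-2, 0, -0.2, 0],
    [0, 0, 0, 0],
    [0, 0, 2, 0],
    [0, 0, 3, 0],
    [0, 0, 3, 0],
    [0, 0, 3, 0],
    [0, 0, 1, 0],
  ],
)

```text
clock: 17.03
tool_pos: [0.4945, -0.1035, 0.2]
orientation: [180.0, 0.0, -178.6]
force: [0.3, -0.3, -3.9]
opening: 0.018
```

jog_arm(
  commands=[
    [0.5, 0, 0.5, 0],
    [1, 0, 1, 0],
    [1.5, 0, 1.5, 0],
    [2, 0, 2, 0],
    [2.5, 0, 2.5, 0],
    [3, 0, 3, 0],
    [3, 0, 3, 0],
    [3, 0, 3, 0],
    [3, 0, 3, 0],
    [2.5, 0, 2, 0],
  ],
)

```text
clock: 17.87
tool_pos: [0.517, -0.1036, 0.2216]
orientation: [-180.0, 0.1, -178.6]
force: [1.8, 0.4, -4.5]
opening: 0.0177
```

```bash
python3 look.py 13
```

```text
17.9667 [ 0.51728424 -0.10351328  0.22158463] -178.6310508991936 [ 0.58010907 -0.85775242 -4.40475709] [-8.43410785e-02 -1.05544895e+00  4.04432542e-04]
```

jog_arm(
  commands=[
    [-4, 0, -3, 0],
    [-4, 0, -3, 0],
    [-4, 0, -3, 0],
    [-4, 0, -3, 0],
    [-4, 0, -3, 0],
    [-2, 0, -4, 0],
    [0, 0, -5, 0],
    [0, 0, -5, 0],
    [0, 0, -4, 0],
    [0, 0, -1, 0],
  ],
)

```text
clock: 18.8
tool_pos: [0.4973, -0.1037, 0.189]
orientation: [-179.9, 0.3, -178.6]
force: [2.8, 1.5, 12.6]
opening: 0.0181
```

jog_arm(
  commands=[
    [0, 0, 0, 0],
    [4, 0, 0.6, 0],
    [6, 0.2, 0.8, 0],
    [8, 0.2, 1.1, 0],
    [8, 0.2, 1.1, 0],
    [8, 0.2, 1.1, 0],
    [8, 0.2, 1.1, 0],
    [8, 0.2, 1.1, 0],
    [4, 0, 0.6, 0],
    [0, 0, 0, 0],
  ],
)

```text
clock: 19.63
tool_pos: [0.5495, -0.1024, 0.1945]
orientation: [-180.0, 0.0, -178.6]
force: [-1.7, -0.5, 3.3]
opening: 0.018
```

```bash
python3 look.py 14;python3 - <<'E'
from h import *
th=7.4
for n,a in dict(land=(-.083,.0206,.003),adv=(-.139,.0206,.0015)).items(): print(n,(tcp_for(*a,th)*1000).round(1), )
E
```

```text
19.7333 [ 0.54911308 -0.10231387  0.19445152] -178.64305431619425 [ 0.24316635 -0.52095177  0.09311338] [-0.32886051 -0.36912652 -0.066482  ]
land [547.6   6.6 195.8]
adv [491.6   5.2 186.4]
```

jog_arm(
  commands=[
    [0, 0, 6, 0],
    [0, 0, 14, 0],
    [0, 0, 18, 0],
    [0, 4, 18, 0],
    [0, 10, 18, 0],
    [0, 18, 14, 0],
    [0, 22, 8, 0],
    [0, 24, 4, 0],
    [0, 20, 0, 0],
    [-1, 11, 0, 0],
  ],
)

```text
clock: 20.57
tool_pos: [0.5471, 0.0087, 0.2949]
orientation: [179.9, 0.1, -178.6]
force: [-0.7, 0.1, -3.0]
opening: 0.0173
```

```bash
python3 look.py 15;python3 - <<'E'
from h import *
a=cv2.imread('pics/s15.png');cv2.imwrite('pics/s15c.png',cv2.resize(a[130:290,250:410],None,fx=3.7,fy=3.7,interpolation=cv2.INTER_CUBIC))
E
```

```text
20.6667 [0.54680112 0.00818374 0.29438118] -178.52297386368872 [-0.50681451 -0.70927306 -2.55476792] [-0.19642685 -0.1178399  -0.00180159]
```

Run:
```python
from h import *
c=load('s15.png')
f=lambda p:np.array([250+p[0]/3.7,130+p[1]/3.7])
pts=[(0,.056,0),(0,.056,.04),(0,-.056,.04),(0,-.056,0),(-.105,0,.002),(-.075,-.054,.028),(-.075,.054,.028)]
uv=[f(p) for p in [(343,436),(352,390),(165,305),(160,352),(350,312),(238,267),(410,330)]]
tcp=[.5468,.0082,.2944]
x,r=fit(c,tcp,1.45,pts,uv);print(x,r.tolist())
for p in [(-.105,0,.002),(-.105,.045,.002),(-.105,-.045,.002)]: print((pj(c,scoop(p,tcp,1.45,x[0],x[1],x[2]))-[250,130])*3.7)
```

```text
[7.35642451e+00 2.19556318e-03 1.68307778e-01] [[-0.7, 0.7], [-0.8, -4.2], [0.1, -1.4], [0.5, 2.9], [-0.8, 0.7], [1.4, -0.5], [0.4, 0.1], [-0.9, 1.7]]
[346.97111219 314.74918884]
[416.09536799 341.70971816]
[280.43143704 288.79672335]
```

jog_arm(
  commands=[
    [0, 0, -10, 0],
    [0, 0, -14, 0],
    [0, 0, -16, 0],
    [0, 0, -16, 0],
    [0, 0, -14, 0],
    [0, 0, -10, 0],
    [0, 0, -7, 0],
    [0, 0, -5, 0],
    [0, 0, -4, 0],
    [0, 0, -1, 0],
  ],
)

```text
clock: 21.5
tool_pos: [0.5471, 0.0065, 0.1971]
orientation: [-180.0, -0.0, -178.7]
force: [0.4, 0.3, -2.4]
opening: 0.018
```

jog_arm(
  commands=[
    [-5, -0.1, -0.7, 0],
    [-6, -0.1, -0.8, 0],
    [-6, -0.1, -0.8, 0],
    [-7, -0.2, -1, 0],
    [-7, -0.2, -1, 0],
    [-7, -0.2, -1, 0],
    [-7, -0.2, -1, 0],
    [-6, -0.1, -0.9, 0],
    [-4, -0.1, -0.6, 0],
    [0, 0, 0, 0],
  ],
)

```text
clock: 22.33
tool_pos: [0.4912, 0.0053, 0.1897]
orientation: [180.0, -0.0, -178.6]
force: [-0.5, -0.3, -2.4]
opening: 0.0176
```

```bash
python3 look.py 16
```

```text
22.4333 [0.4923013  0.00543252 0.18989606] -178.62013552444023 [ 0.26491849 -0.19544025 -2.99466464] [ 0.01090295 -0.06056395  0.0187608 ]
```

jog_arm(
  commands=[
    [0, 0, 2, 0],
    [0, 0, 2, 0],
    [0.5, 0, 2, 0],
    [1, 0, 2, 0],
    [1.5, 0, 2, 0],
    [2, 0, 2, 0],
    [2.5, 0, 2.5, 0],
    [3, 0, 3, 0],
    [3, 0, 3, 0],
    [3, 0, 3, 0],
  ],
)

```text
clock: 23.27
tool_pos: [0.5091, 0.0053, 0.2135]
orientation: [180.0, 0.0, -178.6]
force: [0.0, -0.2, -3.8]
opening: 0.0177
```

jog_arm(
  commands=[
    [3, 0, 4, 0],
    [3, 0, 4, 0],
    [3, 0, 4, 0],
    [3, 0, 4, 0],
    [3, 0, 4, 0],
    [2, 0, 3, 0],
    [1, 0, 2, 0],
    [0, 0, 0, 0],
    [0, 0, 0, 0],
    [0, 0, 0, 0],
  ],
)

```text
clock: 24.1
tool_pos: [0.5264, 0.0053, 0.238]
orientation: [180.0, -0.0, -178.6]
force: [1.1, -0.7, -3.0]
opening: 0.0179
```

```bash
python3 look.py 17
```

```text
24.2 [0.52637564 0.00528931 0.23794411] -178.63900817443476 [ 0.38071939  0.37815376 -3.22484057] [-0.04637361 -0.02925065  0.01968601]
```

jog_arm(
  commands=[
    [4, 0.2, 0, 0],
    [8, 0.4, 0, 0],
    [7, 0.4, -4, 0],
    [2, 0.2, -8, 0],
    [0, 0, -10, 0],
    [0, 0, -9, 0],
    [0, 0, -6, 0],
    [0, 0, -3, 0],
    [0, 0, -1, 0],
    [0, 0, 0, 0],
  ],
)

```text
clock: 25.03
tool_pos: [0.5475, 0.0065, 0.197]
orientation: [-180.0, -0.0, -178.6]
force: [-0.5, -0.6, -2.3]
opening: 0.0181
```

jog_arm(
  commands=[
    [-5, -0.1, -0.7, 0],
    [-6, -0.1, -0.8, 0],
    [-6, -0.1, -0.8, 0],
    [-7, -0.2, -1, 0],
    [-7, -0.2, -1, 0],
    [-7, -0.2, -1, 0],
    [-7, -0.2, -1, 0],
    [-6, -0.1, -0.9, 0],
    [-5, -0.1, -0.5, 0],
    [0, 0, 0, 0],
  ],
)

```text
clock: 25.87
tool_pos: [0.4905, 0.0052, 0.1894]
orientation: [180.0, -0.0, -178.6]
force: [-0.3, 0.0, -2.9]
opening: 0.018
```

jog_arm(
  commands=[
    [-0.5, 0, 2, 0],
    [0, 0, 3, 0],
    [0, 0, 6, 0],
    [0, 0, 9, 0],
    [0, 0, 11, 0],
    [0, 0, 11, 0],
    [0, 0, 10, 0],
    [0, 0, 8, 0],
    [0, 0, 5, 0],
    [0, 0, 0, 0],
  ],
)

```text
clock: 26.7
tool_pos: [0.4917, 0.0053, 0.2558]
orientation: [180.0, 0.1, -178.6]
force: [-0.7, 1.1, -3.3]
opening: 0.0178
```

```bash
python3 look.py 18
```

```text
26.8 [0.4911001  0.00530054 0.25432125] -178.64459149035156 [ 0.5345279  -1.29849656 -4.16234102] [-0.00711446 -0.35031933  0.01359529]
```

jog_arm(
  commands=[
    [0, 0, 4, 0],
    [0, 0, 5, 0],
    [0, 0, 4, 0],
    [-2, 0, 0, 0],
    [-4, 0, 0, 0],
    [-4, 0, -0.4, 0],
    [-4, 0, -0.5, 0],
    [-4, 0, -0.5, 0],
    [-4, 0, -0.5, 0],
    [-2, 0, 0, 0],
  ],
)

```text
clock: 27.63
tool_pos: [0.4665, 0.0052, 0.2655]
orientation: [180.0, 0.0, -178.6]
force: [0.1, -0.1, -2.8]
opening: 0.0175
```

```bash
python3 look.py 19
```

```text
27.7333 [0.46663019 0.00522454 0.26559619] -178.6291226450983 [ 0.55717104  0.5246021  -3.69962838] [ 0.01148365 -0.1018045  -0.02265815]
```

Run:
```python
from h import *
c=load('t19.png')
for v in (348,350): print([tubl(*bp(c,235+(641-460)*180/340,160+v*170/400,z)[:2]).round(4) for z in(.1,.105,.11)])
c=load('s19.png');print([bp(c,200+298/2,170+70*.45,z).round(4) for z in (.1,.105,.11)])
c=load('t18.png'); print(tubl(*bp(c,235+(641-460)*180/340,160+332*170/400,.09)[:2]))
```

```text
[array([-0.1375, -0.0024]), array([-0.1377, -0.0024]), array([-0.1378, -0.0024])]
[array([-0.1391, -0.0024]), array([-0.1393, -0.0023]), array([-0.1395, -0.0023])]
[array([ 0.3949, -0.0203,  0.1   ]), array([ 0.4009, -0.017 ,  0.105 ]), array([ 0.4069, -0.0137,  0.11  ])]
[-0.12386875 -0.00304773]
```

jog_arm(
  commands=[
    [0, 0, -1, 0],
    [0, 0, -1, 0],
    [-1, 0, -0.5, 0],
    [-2, 0, -0.3, 0],
    [-3, 0, -0.4, 0],
    [-4, 0, -0.5, 0],
    [-4, 0, -0.5, 0],
    [-4, 0, -0.5, 0],
    [-4, 0, -0.5, 0],
    [-2, 0, -0.2, 0],
  ],
)

```text
clock: 28.57
tool_pos: [0.4425, 0.0052, 0.2602]
orientation: [180.0, 0.0, -178.6]
force: [0.8, -0.3, -3.3]
opening: 0.0179
```

```bash
python3 look.py 20
```

```text
28.6667 [0.44256939 0.00520088 0.26019232] -178.62961707259515 [-0.02576004 -0.40344942 -4.41831784] [ 0.01107872 -0.12809763 -0.00934296]
```

jog_arm(
  commands=[
    [-3, 0, -0.4, 0],
    [-4, 0, -0.5, 0],
    [-4, 0, -0.5, 0],
    [-4, 0, -0.5, 0],
    [-3, 0, -0.4, 0],
    [-2, 0, -0.3, 0],
    [0, 0, -2, 0],
    [0, 0, -2, 0],
    [0, 0, -2, 0],
    [0, 0, -2, 0],
  ],
)

```text
clock: 29.5
tool_pos: [0.4267, 0.0056, 0.2531]
orientation: [-180.0, 0.5, -178.5]
force: [3.3, -0.3, 23.3]
opening: 0.018
```

```bash
python3 look.py 21
python3 - <<'E'
from h import *
a=cv2.imread('pics/s21.png');cv2.imwrite('pics/s21c.png',cv2.resize(a[130:290,260:420],None,fx=3.7,fy=3.7,interpolation=cv2.INTER_CUBIC))
c=load('s21.png');o=get_obs()
for th in (8,4,0,-4,-8): print(th,[((pj(c,scoop(p,o['tool_pos'],1.4,th,.003,.1675))-[260,130])*3.7).round(0).tolist() for p in [(-.105,.045,.002),(-.075,.054,.028),(0,.056,0),(0,.056,.04),(0,-.056,.04),(-.105,-.045,.002)]])
E
```

```text
29.6 [0.42677088 0.00557348 0.25317546] -178.55006197638124 [ 1.81622856 -0.11779151 17.03450617] [-0.32017242 -0.59521834  0.0448437 ]
8 [[465.0, 293.0], [465.0, 281.0], [405.0, 374.0], [415.0, 315.0], [247.0, 251.0], [340.0, 247.0]]
4 [[475.0, 276.0], [473.0, 266.0], [414.0, 365.0], [422.0, 308.0], [255.0, 245.0], [350.0, 230.0]]
0 [[484.0, 257.0], [481.0, 252.0], [423.0, 354.0], [430.0, 300.0], [262.0, 237.0], [359.0, 212.0]]
-4 [[493.0, 238.0], [489.0, 236.0], [432.0, 343.0], [437.0, 291.0], [270.0, 230.0], [368.0, 194.0]]
-8 [[502.0, 219.0], [497.0, 220.0], [441.0, 331.0], [444.0, 282.0], [278.0, 221.0], [377.0, 175.0]]
```

jog_arm(
  commands=[
    [0, 0, -2, 0],
    [0, 0, -2, 0],
    [0, 0, -2, 0],
    [0, 0, 0, 0],
    [0, 0, 0, 0],
    [0, 0, 0, 0],
    [0, 0, 0, 0],
    [0, 0, 0, 0],
    [0, 0, 0, 0],
    [0, 0, 0, 0],
  ],
)

```text
clock: 30.43
tool_pos: [0.4304, 0.0059, 0.2505]
orientation: [180.0, 1.0, -178.5]
force: [6.2, -2.1, 29.1]
opening: 0.0181
```

```bash
python3 look.py 22
python3 - <<'E'
from h import *
a=cv2.imread('pics/s22.png');cv2.imwrite('pics/s22c.png',cv2.resize(a[130:290,260:420],None,fx=3.7,fy=3.7,interpolation=cv2.INTER_CUBIC))
c=load('s22.png');o=get_obs();print(o['orientation'],o['joint_pos'])
for th in (8,4,0,-4,-8): print(th,[((pj(c,scoop(p,o['tool_pos'],1.4,th,.003,.1675))-[260,130])*3.7).round(0).tolist() for p in [(-.105,.045,.002),(-.075,.054,.028),(-.105,0,.002),(0,.056,0),(0,.056,.04),(0,-.056,.04),(-.105,-.045,.002),(-.075,-.054,.028)]])
E
```

```text
30.5333 [0.43044601 0.00590757 0.25054705] -178.4712500748307 [ 6.99158424 -2.37051017 30.02517466] [-1.23573347 -2.39259491  0.01031696]
[ 179.9826279     0.98256844 -178.47125007] [  27.63250226   -4.2726934   -28.52113117    0.46030733  -64.86226834
 -116.29590682]
8 [[462.0, 300.0], [462.0, 288.0], [399.0, 276.0], [402.0, 381.0], [412.0, 322.0], [244.0, 258.0], [337.0, 254.0], [307.0, 231.0]]
4 [[472.0, 282.0], [470.0, 273.0], [408.0, 259.0], [411.0, 372.0], [419.0, 315.0], [252.0, 251.0], [347.0, 236.0], [315.0, 217.0]]
0 [[481.0, 264.0], [478.0, 258.0], [418.0, 241.0], [420.0, 361.0], [427.0, 307.0], [259.0, 244.0], [356.0, 219.0], [324.0, 203.0]]
-4 [[491.0, 244.0], [486.0, 243.0], [427.0, 222.0], [429.0, 350.0], [434.0, 298.0], [267.0, 236.0], [366.0, 200.0], [331.0, 188.0]]
-8 [[500.0, 225.0], [494.0, 227.0], [436.0, 203.0], [439.0, 338.0], [441.0, 289.0], [275.0, 228.0], [374.0, 182.0], [339.0, 173.0]]
```

jog_arm(
  commands=[
    [0, 0, -2, 0],
    [0, 0, -2, 0],
    [0, 0, -2, 0],
    [0, 0, 0, 0],
    [0, 0, 0, 0],
    [0, 0, 0, 0],
    [0, 0, 0, 0],
    [0, 0, 0, 0],
    [0, 0, 0, 0],
    [0, 0, 0, 0],
  ],
)

```text
clock: 31.37
tool_pos: [0.4318, 0.0061, 0.2456]
orientation: [180.0, 1.2, -178.4]
force: [8.2, -4.0, 33.2]
opening: 0.018
```

```bash
python3 look.py 23
python3 - <<'E'
from h import *
a=cv2.imread('pics/s23.png');cv2.imwrite('pics/s23c.png',cv2.resize(a[130:290,260:420],None,fx=3.7,fy=3.7,interpolation=cv2.INTER_CUBIC))
c=load('s23.png');o=get_obs();print(o['orientation'],o['joint_pos'])
for th in (8,4,0,-4,-8): print(th,[((pj(c,scoop(p,o['tool_pos'],1.4,th,.003,.1675))-[260,130])*3.7).round(0).tolist() for p in [(-.105,.045,.002),(-.105,0,.002),(-.075,-.054,.028)]])
E
```

```text
31.4667 [0.43184048 0.00607007 0.24561612] -178.4363538115921 [ 8.52742424 -3.22222706 32.69669277] [-1.62214983 -3.25356597 -0.0305058 ]
[ 179.97807833    1.1592682  -178.43635381] [  27.62531649   -4.01879458  -29.00033688    0.54486621  -63.96842639
 -116.29608705]
8 [[461.0, 307.0], [397.0, 284.0], [306.0, 238.0]]
4 [[470.0, 289.0], [407.0, 266.0], [314.0, 225.0]]
0 [[480.0, 271.0], [416.0, 248.0], [322.0, 210.0]]
-4 [[489.0, 252.0], [426.0, 229.0], [330.0, 196.0]]
-8 [[498.0, 233.0], [434.0, 210.0], [338.0, 181.0]]
```

jog_arm(
  commands=[
    [0, 0, -2, 0],
    [0, 0, -2, 0],
    [0, 0, -2, 0],
    [0, 0, -1, 0],
    [0, 0, 0, 0],
    [0, 0, 0, 0],
    [0, 0, 0, 0],
    [0, 0, 0, 0],
    [0, 0, 0, 0],
    [0, 0, 0, 0],
  ],
)

```text
clock: 32.3
tool_pos: [0.4322, 0.0062, 0.2388]
orientation: [180.0, 1.2, -178.4]
force: [7.9, -3.5, 34.3]
opening: 0.0179
```

```bash
python3 look.py 24
python3 - <<'E'
from h import *
a=cv2.imread('pics/s24.png');cv2.imwrite('pics/s24c.png',np.clip(1.8*cv2.resize(a[130:290,260:420],None,fx=3.7,fy=3.7,interpolation=cv2.INTER_CUBIC).astype(float),0,255))
c=load('s24.png');o=get_obs();print(o['orientation'])
for th in (8,4,0,-4,-8): print(th,[((pj(c,scoop(p,o['tool_pos'],1.4,th,.003,.1675))-[260,130])*3.7).round(0).tolist() for p in [(-.105,.045,.002),(-.105,0,.002),(-.075,-.054,.028),(0,.056,.04),(.004,0,.115)]])
E
```

```text
32.4 [0.43218119 0.00615155 0.23876276] -178.42435236983027 [ 8.53895713 -3.88184381 33.49456882] [-1.73483783 -3.41206809 -0.04705266]
[ 179.97534651    1.19207928 -178.42435237]
8 [[459.0, 316.0], [396.0, 293.0], [305.0, 247.0], [409.0, 340.0], [336.0, 194.0]]
4 [[469.0, 298.0], [406.0, 275.0], [313.0, 234.0], [416.0, 333.0], [340.0, 192.0]]
0 [[478.0, 280.0], [415.0, 257.0], [322.0, 220.0], [424.0, 325.0], [343.0, 189.0]]
-4 [[488.0, 261.0], [424.0, 238.0], [329.0, 205.0], [431.0, 316.0], [346.0, 186.0]]
-8 [[496.0, 242.0], [433.0, 219.0], [337.0, 190.0], [438.0, 307.0], [349.0, 182.0]][ WARN:0@0.432] global loadsave.cpp:1063 imwrite_ Unsupported depth image for selected encoder is fallbacked to CV_8U.
```

Run:
```python
from h import *
c=load('s24.png');o=get_obs()
f=lambda p:np.array([260+p[0]/3.7,130+p[1]/3.7])
pts=[(-.105,0,.002),(-.105,.045,.002),(-.075,-.054,.028),(.004,0,.115)]
uv=[f(p) for p in [(406,258),(468,280),(313,217),(335,187)]]
def g(x): return np.concatenate([pj(c,scoop(p,o['tool_pos'],1.5,x[0],x[1],x[2]))-q for p,q in zip(pts,uv)]+[[(x[1]-.003)*200]])
r=least_squares(g,[3,.003,.167]);print(r.x,r.fun)
```

```text
[ 1.1572307  -0.00477889  0.15984142] [ 0.5105407   0.063369    0.98570107  0.38094006  0.13685755  0.63886144
  0.23939817 -0.72627634 -1.55577747]
```

jog_arm(
  commands=[
    [2, 0, -0.5, 0],
    [2, 0, -0.5, 0],
    [2, 0, -0.5, 0],
    [2, 0, -0.5, 0],
    [2, 0, -0.5, 0],
    [2, 0, -0.5, 0],
    [2, 0, -0.5, 0],
    [2, 0, -0.5, 0],
    [0, 0, 0, 0],
    [0, 0, 0, 0],
  ],
)

```text
clock: 33.23
tool_pos: [0.4453, 0.0061, 0.2318]
orientation: [180.0, 0.8, -178.5]
force: [7.0, -0.8, 21.4]
opening: 0.0179
```

```bash
python3 look.py 25
python3 - <<'E'
from h import *
a=cv2.imread('pics/s25.png');cv2.imwrite('pics/s25c.png',np.clip(1.6*cv2.resize(a[130:290,260:420],None,fx=3.7,fy=3.7,interpolation=cv2.INTER_CUBIC).astype(float),0,255).astype(np.uint8))
print(get_obs()['orientation'])
E
```

```text
33.3333 [0.44530421 0.0060568  0.23186414] -178.49912716750188 [ 6.70519973 -1.16893201 21.0496419 ] [-0.49547814 -2.1877387  -0.04316657]
[ 179.96586752    0.78579829 -178.49912717]
```

Run:
```python
from h import *
c=load('s25.png');o=get_obs()
f=lambda p:np.array([260+p[0]/3.7,130+p[1]/3.7])
pts=[(-.105,0,.002),(-.105,.045,.002),(-.075,-.054,.028),(.004,0,.115)]
uv=[f(p) for p in [(406,252),(468,273),(308,217),(322,200)]]
def g(x): return np.concatenate([pj(c,scoop(p,o['tool_pos'],1.5,x[0],x[1],x[2]))-q for p,q in zip(pts,uv)]+[[(x[1]-.0)*200]])
r=least_squares(g,[3,.003,.167]);print(r.x,r.fun)
for p in [(0,0,0),(-.105,0,0)]:
  w=scoop(p,o['tool_pos'],1.5,*r.x);print(w,tubl(*w[:2]))
```

```text
[-3.65735387 -0.00729683  0.15477095] [ 0.01819221 -0.08535632  0.58732985  0.5087869   0.32693952  0.13733021
  0.53990793 -0.40514328 -1.45936511]
[0.4427143  0.00598898 0.07694294] [-0.10206426  0.02258938]
[0.33796405 0.003246   0.08364084] [-0.20685025  0.02240649]
```

jog_arm(
  commands=[
    [0, 0, 3, 0],
    [0, 0, 3, 0],
    [0, 0, 4, 0],
    [0, 0, 6, 0],
    [0, 0, 8, 0],
    [0, 0, 9, 0],
    [0, 0, 9, 0],
    [0, 0, 6, 0],
    [0, 0, 3, 0],
    [0, 0, 0, 0],
  ],
)

```text
clock: 34.17
tool_pos: [0.4394, 0.0053, 0.2784]
orientation: [180.0, 0.1, -178.6]
force: [-0.3, 0.3, -2.7]
opening: 0.018
```

```bash
python3 look.py 26
python3 - <<'E'
from h import *
a=cv2.imread('pics/s26.png');cv2.imwrite('pics/s26c.png',np.clip(1.4*cv2.resize(a[100:260,260:420],None,fx=3.7,fy=3.7,interpolation=cv2.INTER_CUBIC).astype(float),0,255).astype(np.uint8))
E
```

```text
34.2667 [0.43890469 0.00522335 0.27734561] -178.64645164921825 [-0.01623378 -0.44791502 -4.22426537] [ 0.04673185 -0.06426002 -0.0312859 ]
```

jog_arm(
  commands=[
    [2, 5, 4, 0],
    [4, 10, 5, 0],
    [6, 15, 6, 0],
    [8, 18, 6, 0],
    [10, 18, 6, 0],
    [12, 18, 5, -0.5],
    [14, 18, 4, -0.5],
    [16, 18, 4, -0.5],
    [18, 18, 3, -0.5],
    [20, 18, 0, -1],
  ],
)

```text
clock: 35.1
tool_pos: [0.5502, 0.1633, 0.3215]
orientation: [180.0, 0.1, 178.4]
force: [0.2, -0.4, -3.3]
opening: 0.0179
```

jog_arm(
  commands=[
    [20, 18, 0, -1],
    [20, 18, 0, -1],
    [20, 18, 0, -1],
    [20, 18, 0, -1],
    [20, 18, 0, -1],
    [20, 18, 0, -1],
    [20, 18, 0, -1],
    [15, 12, 0, 0],
    [10, 7, 0, 0],
    [4, 3, 0, 0],
  ],
)

```text
clock: 35.93
tool_pos: [0.7192, 0.3116, 0.3181]
orientation: [-179.9, -0.1, 171.4]
force: [-0.9, -0.9, -5.4]
opening: 0.018
```

```bash
python3 look.py 27
python3 - <<'E'
from h import *
c=load('top0.png');print('bottle',bp(c,232,150,.03))
E
```

```text
36.0333 [0.71837338 0.31044687 0.31868999] 171.38467619467377 [-1.87952718  0.28350642 -3.03195475] [-0.08846646 -0.0612093  -0.00632929]
bottle [0.75295347 0.18858381 0.03      ]
```

```bash
python3 - <<'E'
from h import *
b=cv2.imread('pics/t27.png');cv2.imwrite('pics/t27c.png',cv2.resize(b[190:305,95:210],None,fx=5,fy=5,interpolation=cv2.INTER_CUBIC))
E
python3 - <<'E'
from h import *
c=load('t27.png')
P=np.array([bp(c,95+x/5,190+y/5,.05)[:2] for x,y in [(112,33),(515,88),(437,533),(28,470)]])
ctr=P.mean(0);xd=P[0]-P[3]+P[1]-P[2];print(ctr,np.degrees(np.arctan2(xd[1],xd[0])),np.linalg.norm(P[0]-P[3]),np.linalg.norm(P[0]-P[1]))
f=-xd/np.linalg.norm(xd);f=np.array([-.989,.148]);n=np.array([.148,.989])
o=get_obs()['tool_pos'][:2]
print('rel fwd of TCP',(o-ctr)@f,'lat',(o-ctr)@n,np.hypot(*o))
E
```

```text
[0.54304607 0.35243176] -8.315497302565662 0.18451759618867059 0.17081708724060812
rel fwd of TCP -0.1796124775250502 lat -0.01557461524312306 0.7825839122743077
```

jog_arm(
  commands=[
    [1, 1, -5, 0],
    [2, 2, -9, 0],
    [3, 2, -12, 0],
    [4, 2, -14, 0],
    [4, 2, -14, 0],
    [4, 2, -14, 0],
    [3, 2, -12, 0],
    [2.5, 1.5, -9, 0],
    [1, 0, -4, 0],
    [0, 0, -1, 0],
  ],
)

```text
clock: 36.87
tool_pos: [0.7426, 0.3236, 0.2247]
orientation: [-179.9, -0.1, 171.4]
force: [-0.1, -0.5, -3.5]
opening: 0.0181
```

```bash
python3 look.py 28
```

```text
36.9667 [0.74286114 0.32368768 0.22675259] 171.36027224696548 [-0.63445671  0.01831631 -3.7204461 ] [-0.02824776 -0.10252386 -0.02621969]
```

jog_arm(
  commands=[
    [-14.8, 2.2, 0, 0],
    [-28, 4.1, 0, 0],
    [-39.6, 5.9, 0, 0],
    [0, 0, 0, 0],
    [15, -2.2, 0, 0],
    [20, -3, 0, 0],
    [10, -1.5, 0, 0],
    [0, 0, 0, 0],
    [0, 0, 0, 0],
    [0, 0, 0, 0],
  ],
)

```text
clock: 37.8
tool_pos: [0.705, 0.3292, 0.2268]
orientation: [180.0, -0.0, 171.3]
force: [0.2, 0.1, -4.2]
opening: 0.0175
```

```bash
python3 look.py 29
```

```text
37.9 [0.70486034 0.32935782 0.22691283] 171.3704385338556 [ 0.21232667 -0.50135866 -2.87007829] [-0.05028859 -0.15007883  0.06112394]
```

jog_arm(
  commands=[
    [2, -0.3, 0, 0],
    [4, -0.6, 0, 0],
    [6, -0.9, 0, 0],
    [6, -0.9, 0, 0],
    [4, -0.6, 0, 0],
    [2, -0.3, 0, 0],
    [-16, 2.4, 0, 0],
    [-29, 4.3, 0, 0],
    [-37, 5.5, 0, 0],
    [28, -4.2, 0, 0],
  ],
)

```text
clock: 38.73
tool_pos: [0.662, 0.332, 0.2228]
orientation: [-179.5, -0.7, 171.6]
force: [-1.6, 1.5, -5.2]
opening: 0.0178
```

jog_arm(
  commands=[
    [35, -5.2, 0, 0],
    [18, -2.7, 0, 0],
    [5, 0, 0, 0],
    [0, 0, 0, 0],
    [0, 0, 0, 0],
    [0, 0, 0, 0],
    [0, 0, 0, 0],
    [0, 0, 0, 0],
    [0, 0, 0, 0],
    [0, 0, 0, 0],
  ],
)

```text
clock: 39.57
tool_pos: [0.7329, 0.326, 0.227]
orientation: [180.0, 0.0, 171.4]
force: [0.8, -0.5, -3.4]
opening: 0.0177
```

```bash
python3 look.py 30
```

```text
39.6667 [0.73307209 0.32586975 0.22682261] 171.37131208516115 [ 0.10280372 -0.13502989 -4.02887861] [-0.02733994 -0.15167365 -0.00807693]
```

jog_arm(
  commands=[
    [8, -1.2, 0, 0],
    [-15, 2.2, 0, 0],
    [-30, 4.4, 0, 0],
    [-41, 6.1, 0, 0],
    [0, 0, 0, 0],
    [0, 0, 0, 0],
    [12, -1.8, 0, 0],
    [26, -3.8, 0, 0],
    [26, -3.8, 0, 0],
    [14, -2.1, 0, 0],
  ],
)

```text
clock: 40.5
tool_pos: [0.7366, 0.3249, 0.2264]
orientation: [180.0, 0.1, 171.3]
force: [0.2, 0.1, -3.2]
opening: 0.0173
```

```bash
python3 look.py 31
```

```text
40.6 [0.73646015 0.32431923 0.2250531 ] 171.21811545444055 [-0.40286305  0.42780436 -3.71433877] [-0.06095914 -0.04458604 -0.04814656]
```

jog_arm(
  commands=[
    [-6, 0.9, 0, 0],
    [-12, 1.8, 0, 0],
    [-18, 2.7, 0, 0],
    [-20, 3, 0, 0],
    [-20, 3, 0, 0],
    [-16, 2.4, 0, 0],
    [-12, 1.8, 0, 0],
    [-8, 1.2, 0, 0],
    [-4.5, 0.7, 0, 0],
    [0, 0, 0, 0],
  ],
)

```text
clock: 41.43
tool_pos: [0.6159, 0.3437, 0.2273]
orientation: [180.0, 0.0, 171.4]
force: [0.5, -0.4, -3.2]
opening: 0.0175
```

jog_arm(
  commands=[
    [0, 0, -4, 0],
    [0, 0, -8, 0],
    [0, 0, -10, 0],
    [0, 0, -10, 0],
    [0, 0, -9, 0],
    [0, 0, -8, 0],
    [0, 0, -6, 0],
    [0, 0, -4, 0],
    [0, 0, -2, 0],
    [0, 0, 0, 0],
  ],
)

```text
clock: 42.27
tool_pos: [0.6167, 0.3432, 0.1651]
orientation: [-180.0, -0.0, 171.4]
force: [-0.2, -0.2, -3.8]
opening: 0.0182
```

```bash
python3 look.py 32
python3 - <<'E'
from h import *
a=cv2.imread('pics/s32.png');b=cv2.imread('pics/t32.png');cv2.imwrite('pics/d32.png',np.hstack([cv2.resize(a[230:430,380:580],(400,400)),cv2.resize(b[160:310,80:230],(400,400))]))
E
```

```text
42.3667 [0.61697555 0.34343817 0.16601313] 171.36754476162034 [-0.19494311  0.90903127 -3.7419703 ] [ 0.05075303 -0.21016218  0.04750527]
```

jog_arm(
  commands=[
    [0, 0, -1.5, 0],
    [0, 0, -1.5, 0],
    [0, 0, -1, 0],
    [0, 0, 0, 0],
    [-10, 1.5, 0, 0],
    [-22, 3.3, 0, 0],
    [-22, 3.3, 0, 0],
    [10, -1.5, 0, 0],
    [24, -3.6, 0, 0],
    [18, -2.7, 0, 0],
  ],
)

```text
clock: 43.2
tool_pos: [0.615, 0.3442, 0.1626]
orientation: [179.9, 0.1, 171.5]
force: [-0.1, 0.1, -4.1]
opening: 0.018
```

```bash
cat > lookd.py <<'E'
import sys
from h import *
n=sys.argv[1]
snap('scene','s%s.png'%n);snap('top','t%s.png'%n)
a=cv2.imread('pics/s%s.png'%n);b=cv2.imread('pics/t%s.png'%n);cv2.imwrite('pics/d%s.png'%n,np.hstack([cv2.resize(a[230:430,380:580],(400,400)),cv2.resize(b[160:310,80:230],(400,400))]))
o=get_obs();print(o['clock'],o['tool_pos'],o['orientation'][2],o['force'],o['moment'])
E
python3 lookd.py 33
```

```text
43.3 [0.61661212 0.34326017 0.16153482] 171.30814496332272 [ 0.27052326 -0.35620752 -3.5269984 ] [-0.05677971 -0.18411827  0.02502135]
```

jog_arm(
  commands=[
    [0, 0, -1, 0],
    [0, 0, -1, 0],
    [0, 0, -1, 0],
    [0, 0, -1, 0],
    [0, 0, -1, 0],
    [0, 0, -1, 0],
    [0, 0, 0, 0],
    [0, 0, 0, 0],
    [0, 0, 0, 0],
    [0, 0, 0, 0],
  ],
)

```text
clock: 44.13
tool_pos: [0.6148, 0.3437, 0.1557]
orientation: [180.0, 0.0, 171.4]
force: [-1.2, -0.1, -0.1]
opening: 0.018
```

```bash
python3 lookd.py 34
```

```text
44.2333 [0.61482354 0.34363968 0.15571137] 171.36099326251917 [-0.17393331  0.92386335 -1.42813565] [ 0.11838871  0.13103389 -0.03235294]
```

jog_arm(
  commands=[
    [0, 0, 1, 0],
    [-8, 1.2, 0, 0],
    [-18, 2.7, 0, 0],
    [-26, 3.9, 0, 0],
    [8, -1.2, 0, 0],
    [22, -3.3, 0, 0],
    [20, -3, 0, 0],
    [2, -0.3, 0, 0],
    [0, 0, 0, 0],
    [0, 0, 0, 0],
  ],
)

```text
clock: 45.07
tool_pos: [0.614, 0.3432, 0.1561]
orientation: [-180.0, -0.1, 171.3]
force: [0.3, 0.1, -3.1]
opening: 0.0177
```

```bash
python3 lookd.py 35
```

```text
45.1667 [0.61392667 0.34358058 0.15651603] 171.37653035596716 [-0.91524641 -0.14761084 -2.77330388] [-0.00151734 -0.07471216 -0.0263069 ]
```

jog_arm(
  commands=[
    [0, 0, 5, 0],
    [0, 0, 10, 0],
    [0, 0, 14, 0],
    [0, 0, 16, 0],
    [0, 0, 16, 0],
    [0, 0, 16, 0],
    [0, 0, 14, 0],
    [0, 0, 10, 0],
    [0, 0, 5, 0],
    [0, 0, 0, 0],
  ],
)

```text
clock: 46.0
tool_pos: [0.615, 0.3439, 0.2645]
orientation: [179.9, 0.1, 171.4]
force: [-0.6, 0.2, -2.5]
opening: 0.0181
```

Run:
```python
from h import *
o=get_obs();print(o['tool_pos'],o['joint_pos'],o['orientation'])
snap('top','t36.png');snap('scene','s36.png')
D=[([20.592,.634,-70.138],.30473,-.60177,.24442,0),([15.185,.911,-75.661],.53191,-.35011,.30579,0),([-4.2727,-28.521,-64.862],.43045,.00591,.25055,.98),([-4.019,-29.0,-63.968],.43184,.00607,.24562,1.16)]
q=o['joint_pos'];D.append(([q[1],q[2],q[4]],*o['tool_pos'],o['orientation'][1]))
for d in D: print(d[0], 'sum',d[0][0]-d[0][1]-d[0][2], d[0][0]+d[0][1]+d[0][2])
def pred(x,d):
    a,L1,L2,h,off2,off3=x[:6]
    # model: upper arm angle from vertical q2, forearm angle
    (q2,q3,q5)=d[0]
    A=np.radians(q2+off2);B=np.radians(x[6]*q3+x[7]*q2+off3)
    rho=a+L1*np.sin(A)+L2*np.cos(B); z=h+L1*np.cos(A)+L2*np.sin(B)
    return rho,z
best=None
for s7 in (0,1,-1):
  for s6 in (1,-1):
    def g(p):
        x=np.array([p[0],p[1],p[2],p[3],0,p[4],s6,s7]);r=[]
        for d in D:
            rho,z=pred(x,d);r+=[rho-np.sqrt(d[1]**2+d[2]**2-.193**2),z-d[3]]
        return np.array(r)
    s=least_squares(g,[0.1,.45,.45,0,0]);print(s7,s6,s.x,np.abs(s.fun).max())
```

```text
[0.61500565 0.34393703 0.26451353] [ 4.50177940e+01  2.26903003e+01  6.38857978e+00  1.41425779e-02
 -7.35430815e+01 -1.43645897e+02] [1.79883055e+02 1.02929018e-01 1.71375780e+02]
[20.592, 0.634, -70.138] sum 90.096 -48.912000000000006
[15.185, 0.911, -75.661] sum 89.935 -59.565
[-4.2727, -28.521, -64.862] sum 89.1103 -97.6557
[-4.019, -29.0, -63.968] sum 88.94900000000001 -96.987
[np.float64(22.69030031648208), np.float64(6.388579779119941), np.float64(-73.54308154996123)] sum 89.84480208732337 -44.46420145435921
0 1 [ 0.33198828  0.61419783  0.10794507 -0.31858063  3.69437402] 0.02295028415624356
0 -1 [  0.53799057   0.59488599  -0.10937872  -0.34647531 -29.44880105] 0.02286658203782871
1 1 [ 0.34598226  0.79577915  0.10164045 -0.57372483 49.26880745] 0.022598346863900415
1 -1 [  0.86296915   0.59972868  -0.44166979  -0.43114801 -35.1360072 ] 0.0014806255517441358
-1 1 [ 0.01942865  0.58708653  0.44670061 -0.15681569  0.71441325] 0.0015296741272884384
-1 -1 [  0.50404848   0.41452853  -0.1093507   -0.22821603 -68.7124269 ] 0.025048609719161563
```

Run:
```python
import numpy as np
from h import *
q2=np.radians(np.arange(-82,121,.25))[:,None];q3=np.radians(np.arange(-58.2,71.7,.25))[None]
rho=.0194+.587*np.sin(q2)+.4467*np.cos(q3-q2+np.radians(.71));z=-.157+.587*np.cos(q2)+.4467*np.sin(q3-q2+np.radians(.71))
for zt in (.03,.1,.16,.2,.25,.3):
    m=(abs(z-zt)<.003)&(rho>0)&(q2-q3-np.pi/2<-.01)
    i=np.argmin(np.where(m,rho,9));i=np.unravel_index(i,rho.shape);print(zt,'rho min',rho[i],'r',np.hypot(rho[i],.193),np.degrees(q2[i[0],0]),np.degrees(q3[0,i[1]]))
c=load('t36.png')
for p in [(264,329),(308,381),(277,371),(360,299),(385,298),(226,368)]: print(p,bp(c,*p,.025), tubl(*bp(c,*p,.035)[:2]))
print('dish ball',bp(c,160,272,.029))
P=np.array([bp(c,*p,.05)[:2] for p in [(117,197),(200,209),(184,298),(100,288)]]);print('dish',P.mean(0))
```

```text
0.03 rho min 0.2760674179208935 r 0.3368415343117729 4.75 -58.2
0.1 rho min 0.20488584621871248 r 0.28147328466616134 -13.25 -58.2
0.16 rho min 9.84084040164257e-05 r 0.19300002508863562 -52.25 -58.2
0.2 rho min 0.0003969900030093565 r 0.19300040829247614 -52.50000000000001 -52.95
0.25 rho min 0.0010824620853098765 r 0.19300303553096293 -52.0 -46.7
0.3 rho min 0.0009321360186502203 r 0.1930022509650011 -51.0 -40.2
(264, 329) [0.3690505  0.11851467 0.025     ] [-0.17295303  0.13576952]
(308, 381) [0.26273756 0.02836794 0.025     ] [-0.2805119   0.04899329]
(277, 371) [0.28373348 0.09162602 0.025     ] [-0.25816882  0.11118477]
(360, 299) [ 0.42785518 -0.08175282  0.025     ] [-0.11951832 -0.0641559 ]
(385, 298) [ 0.42914871 -0.134169    0.025     ] [-0.11950593 -0.11614106]
(226, 368) [0.2914623  0.19587196 0.025     ] [-0.24798294  0.21432395]
dish ball [0.49015869 0.33562493 0.029     ]
dish [0.53931112 0.35094498]
```

jog_arm(
  commands=[
    [-14, -21, 1, -1.8],
    [-14, -21, 1, -1.8],
    [-14, -21, 1, -1.8],
    [-14, -21, 1, -1.8],
    [-14, -21, 1, -1.8],
    [-14, -21, 0, -1.8],
    [-14, -21, 0, -1.8],
    [-14, -21, 0, -1.8],
    [-14, -21, 0, -1.8],
    [-14, -21, 0, -1.8],
  ],
)

```text
clock: 46.93
tool_pos: [0.4734, 0.1323, 0.2665]
orientation: [-179.9, -0.1, 153.3]
force: [0.1, -0.9, -2.0]
opening: 0.0182
```

jog_arm(
  commands=[
    [-14, -21, 0, -1.8],
    [-14, -21, 0, -1.8],
    [-14, -21, 0, -1.8],
    [-14, -21, 0, -1.8],
    [-14, -21, 0, -1.8],
    [-14, -21, 0, -1.8],
    [-14, -21, 0, -1.8],
    [-14, -21, 0, -1.8],
    [-14, -21, 0, -1.8],
    [-14, -21, 0, -1.9],
  ],
)

```text
clock: 47.77
tool_pos: [0.3333, -0.0774, 0.2668]
orientation: [-180.0, -0.0, 135.2]
force: [1.1, -1.1, -2.0]
opening: 0.0179
```

```bash
python3 look.py 37
python3 - <<'E'
from h import *
o=get_obs();print(o['joint_pos'],o['orientation'])
a=cv2.imread('pics/s37.png');cv2.imwrite('pics/s37c.png',np.clip(1.4*cv2.resize(a[90:250,280:440],None,fx=3.7,fy=3.7,interpolation=cv2.INTER_CUBIC).astype(float),0,255).astype(np.uint8))
E
```

```text
47.8667 [ 0.33218108 -0.07844753  0.26682124] 135.07343711954914 [-0.18549826 -1.1390096  -2.45646681] [-0.5253604  -0.0038252   0.07547707]
[ 2.08759688e+01 -1.48655863e+01 -3.42843269e+01 -2.21060535e-02
 -7.06515820e+01 -1.55795172e+02] [-1.79944406e+02 -4.78484283e-02  1.35073437e+02]
```

```bash
cat >> h.py <<'E'
def fit2(c,tcp,yaw,pts,uv,x0=(-3.,-.005,.155)):
    def g(x): return np.concatenate([pj(c,scoop(p,tcp,yaw+x[3],x[0],x[1],x[2]))-q for p,q in zip(pts,uv)]+[[(x[1]-x0[1])*200,x[3]*.5]])
    r=least_squares(g,[*x0,0.]);return r.x,r.fun
E
python3 - <<'E'
from h import *
c=load('s37.png');o=get_obs()
f=lambda p:np.array([280+p[0]/3.7,90+p[1]/3.7])
pts=[(-.105,.045,.002),(-.105,0,.002),(-.105,-.045,.002),(-.075,.054,.028),(-.075,-.054,.028),(0,.056,0)]
uv=[f(p) for p in [(412,328),(410,287),(372,257),(372,308),(325,220),(260,362)]]
x,r=fit2(c,o['tool_pos'],-44.93,pts,uv);print(x,r.round(1))
for p in [(0,0,0),(-.105,0,0),(-.105,.0225,0)]: print(scoop(p,o['tool_pos'],-44.93+x[3],*x[:3]))
print('ballB',bp(c,*f((416,430)),.025))
c=load('t36.png'); print(bp(c,308,381,.025))
E
```

```text
[-4.0641307  -0.00487622  0.15260422 -0.70737081] [ 1.2 -0.3 -4.   0.6  1.  -0.8  1.  -0.2  1.2 -0.1 -0.4  0.8  0.  -0.4]
[ 0.32801977 -0.07419259  0.11425518]
[0.25478868 0.00068617 0.12169684]
[0.27087458 0.01641811 0.12169684]
ballB [0.25965537 0.03088718 0.025     ]
[0.26273756 0.02836794 0.025     ]
```

jog_arm(
  commands=[
    [3, -3, -8, 0],
    [2.7, -2.7, -14, 0],
    [0, 0, -18, 0],
    [0, 0, -18, 0],
    [0, 0, -18, 0],
    [0, 0, -14, 0],
    [0, 0, -10, 0],
    [0, 0, -7, 0],
    [0, 0, -4, 0],
    [0, 0, -1, 0],
  ],
)

```text
clock: 48.7
tool_pos: [0.3403, -0.0821, 0.1547]
orientation: [-179.9, -0.0, 135.3]
force: [0.8, -0.6, -2.6]
opening: 0.0179
```

jog_arm(
  commands=[
    [0, 0, -1, 0],
    [0, 0, -1, 0],
    [0, 0, -0.5, 0],
    [0, 0, 0, 0],
    [0, 0, 0, 0],
    [0, 0, 0, 0],
    [0, 0, 0, 0],
    [0, 0, 0, 0],
    [0, 0, 0, 0],
    [0, 0, 0, 0],
  ],
)

```text
clock: 49.53
tool_pos: [0.3404, -0.0822, 0.1531]
orientation: [180.0, 0.0, 135.3]
force: [0.3, 0.4, -3.4]
opening: 0.0178
```

```bash
python3 look.py 38
python3 - <<'E'
from h import *
a=cv2.imread('pics/s38.png');cv2.imwrite('pics/s38c.png',np.clip(1.4*cv2.resize(a[120:280,280:440],None,fx=3.7,fy=3.7,interpolation=cv2.INTER_CUBIC).astype(float),0,255).astype(np.uint8))
E
```

```text
49.6333 [ 0.34045819 -0.08216801  0.15306919] 135.25894523338087 [-1.19848241 -0.31773826 -1.8125301 ] [-0.14449076 -0.04871299 -0.07920192]
```

jog_arm(
  commands=[
    [-2, 2, -0.5, 0],
    [-4, 4, 0, 0],
    [-4, 4, 0, 0],
    [-4, 4, 0, 0],
    [-4, 4, 0, 0],
    [-5, 5, 0, 0],
    [-5, 5, 0, 0],
    [-5, 5, 0, 0],
    [-4, 4, 0, 0],
    [0, 0, 0, 0],
  ],
)

```text
clock: 50.47
tool_pos: [0.3027, -0.0446, 0.1526]
orientation: [180.0, -0.0, 135.3]
force: [0.8, 1.0, -2.5]
opening: 0.0177
```

jog_arm(
  commands=[
    [0, 0, 2, 0],
    [0, 0, 3, 0],
    [0, 0, 4, 0],
    [0, 0, 6, 0],
    [0, 0, 7, 0],
    [0, 0, 8, 0],
    [0, 0, 8, 0],
    [0, 0, 6, 0],
    [0, 0, 3, 0],
    [0, 0, 0, 0],
  ],
)

```text
clock: 51.3
tool_pos: [0.3039, -0.045, 0.2004]
orientation: [179.9, 0.0, 135.3]
force: [0.5, 0.5, -3.9]
opening: 0.0177
```

```bash
python3 look.py 39
python3 - <<'E'
from h import *
a=cv2.imread('pics/s39.png');cv2.imwrite('pics/s39c.png',np.clip(1.4*cv2.resize(a[100:260,300:460],None,fx=3.7,fy=3.7,interpolation=cv2.INTER_CUBIC).astype(float),0,255).astype(np.uint8))
E
```

```text
51.4 [ 0.30330837 -0.04518255  0.19945696] 135.25254786892623 [-0.21949883 -0.16545079 -3.35403704] [-0.16023739 -0.04985769  0.01181334]
```

Run:
```python
from h import *
c=load('s39.png')
f=lambda p:np.array([300+p[0]/3.7,100+p[1]/3.7])
print('B',bp(c,*f((404,386)),.025),'blue',bp(c,*f((411,444)),.025))
o=get_obs()
x=[-4.06,-.0049,.1526,-.7]
uv=[pj(c,scoop(p,o['tool_pos'],-44.75-.7,*x[:3])) for p in [(-.105,.045,.002),(-.105,0,.002),(0,.056,0)]]
print([((u-[300,100])*3.7).round() for u in uv])
for p in [(-.105,.0225,0),(-.105,0,0)]: print(scoop(p,o['tool_pos'],-45.4,*x[:3]))
```

```text
B [0.22814757 0.06240759 0.025     ] blue [0.28397689 0.09369538 0.025     ]
[array([395., 371.]), array([373., 333.]), array([246., 409.])]
[0.24163359 0.04940374 0.05432711]
[0.225613   0.0336053  0.05432711]
```

jog_arm(
  commands=[
    [6, -6, -3, 0],
    [6, -6, -6, 0],
    [6, -6, -9, 0],
    [0, 0, -10, 0],
    [0, 0, -9, 0],
    [0, 0, -7, 0],
    [0, 0, -3, 0],
    [0, 0, -3, 0],
    [0, 0, -3, 0],
    [0, 0, -3, 0],
  ],
)

```text
clock: 52.23
tool_pos: [0.3231, -0.0648, 0.1466]
orientation: [-179.9, 0.3, 135.5]
force: [-9.1, -12.0, 38.0]
opening: 0.0175
```

jog_arm(
  commands=[
    [0, 0, -2, 0],
    [-1.5, 1.5, 0, 0],
    [-1.5, 1.5, 0, 0],
    [-1.5, 1.5, 0, 0],
    [-1.5, 1.5, 0, 0],
    [-1.5, 1.5, 0, 0],
    [-1.5, 1.5, 0, 0],
    [-1.5, 1.5, 0, 0],
    [0, 0, 0, 0],
    [0, 0, 0, 0],
  ],
)

```text
clock: 53.07
tool_pos: [0.3121, -0.0529, 0.1431]
orientation: [180.0, 0.1, 135.4]
force: [-2.9, -4.4, 12.5]
opening: 0.0177
```

jog_arm(
  commands=[
    [0, 0, 4, 0],
    [0, 0, 4, 0],
    [0, 0, 4, 0],
    [0, 0, 0, 0],
    [0, 0, 0, 0],
    [0, 0, 0, 0],
    [0, 0, 0, 0],
    [0, 0, 0, 0],
    [0, 0, 0, 0],
    [0, 0, 0, 0],
  ],
)

```text
clock: 53.9
tool_pos: [0.3109, -0.0527, 0.1535]
orientation: [-180.0, -0.0, 135.3]
force: [-0.1, -0.3, -3.1]
opening: 0.0181
```

```bash
python3 look.py 40
python3 - <<'E'
from h import *
a=cv2.imread('pics/s40.png');cv2.imwrite('pics/s40c.png',np.clip(1.4*cv2.resize(a[110:270,300:460],None,fx=3.7,fy=3.7,interpolation=cv2.INTER_CUBIC).astype(float),0,255).astype(np.uint8))
E
```

```text
54.0 [ 0.31090632 -0.05268968  0.15349027] 135.2587857312277 [-0.46369687  0.07546831 -3.29691559] [-0.15928363 -0.06532041  0.020445  ]
```

Run:
```python
from h import *
c=load('s40.png');o=get_obs()
f=lambda p:np.array([300+p[0]/3.7,110+p[1]/3.7])
pts=[(-.105,.045,.002),(-.105,0,.002),(-.105,-.045,.002),(-.075,-.054,.028)]
uv=[f(p) for p in [(353,394),(332,355),(315,317),(272,283)]]
x,r=fit2(c,o['tool_pos'],-44.75,pts,uv,(-3,-.004,.148));print(x,r.round(1))
for p in [(0,0,0),(-.105,0,0),(-.105,.0225,0)]: print(scoop(p,o['tool_pos'],-44.93+x[3],*x[:3]))
print('B',bp(c,*f((404,350)),.025))
```

```text
[ 1.1392511  -0.00437116  0.14421238 -0.28159261] [-0.  -0.1  0.1 -0.2 -0.5  0.1  0.4  0.2 -0.1 -0.1]
[ 0.31600512 -0.05782628  0.00939331]
[0.24204823 0.01667888 0.00730566]
[0.25801678 0.03252992 0.00730566]
B [0.2292     0.06290243 0.025     ]
```

jog_arm(
  commands=[
    [0, 0, -3, 0],
    [0, 0, -3, 0],
    [0, 0, -1, 0],
    [0, 0, 0, 0],
    [0, 0, 0, 0],
    [0, 0, 0, 0],
    [0, 0, 0, 0],
    [0, 0, 0, 0],
    [0, 0, 0, 0],
    [0, 0, 0, 0],
  ],
)

```text
clock: 54.83
tool_pos: [0.311, -0.0527, 0.1466]
orientation: [180.0, 0.0, 135.3]
force: [0.0, -0.5, -2.2]
opening: 0.0176
```

jog_arm(
  commands=[
    [0, 0, 0, 0],
    [0, 0, 0, 0],
    [0, 0, 0, 0],
    [0, 0, 0, 0],
    [0, 0, 4, 0],
    [0, 0, 6, 0],
    [0, 0, 6, 0],
    [0, 0, 4, 0],
    [0, 0, 0, 0],
    [0, 0, 0, 0],
  ],
  fingers=34,
)

```text
clock: 55.67
tool_pos: [0.3112, -0.0525, 0.1669]
orientation: [179.9, 0.0, 135.3]
force: [0.0, -0.2, -0.4]
opening: 0.0339
```

jog_arm(
  commands=[
    [0, 0, 0, 0],
    [0, 0, 0, 0],
    [0, 0, 0, 0],
    [0, 0, 0, 0],
    [0, 0, 0, 0],
    [0, 0, 0, 0],
    [0, 0, 0, 0],
    [0, 0, 0, 0],
    [0, 0, 0, 0],
    [0, 0, 0, 0],
  ],
  fingers=0,
)

```text
clock: 56.5
tool_pos: [0.3108, -0.0527, 0.1665]
orientation: [-180.0, -0.0, 135.3]
force: [0.1, -0.6, -2.0]
opening: 0.0178
```

jog_arm(
  commands=[
    [0, 0, -1, 0],
    [0, 0, -1, 0],
    [0, 0, -1, 0],
    [1.2, -1.2, 0, 0],
    [1.2, -1.2, 0, 0],
    [1.2, -1.2, 0, 0],
    [1.2, -1.2, 0, 0],
    [1.2, -1.2, 0, 0],
    [0, 0, 0, 0],
    [0, 0, 0, 0],
  ],
)

```text
clock: 57.33
tool_pos: [0.3179, -0.0592, 0.1652]
orientation: [180.0, 0.1, 135.3]
force: [-3.0, -2.7, 15.9]
opening: 0.0181
```

```bash
python3 look.py 41
python3 - <<'E'
from h import *
a=cv2.imread('pics/s41.png');cv2.imwrite('pics/s41c.png',np.clip(1.4*cv2.resize(a[110:270,300:460],None,fx=3.7,fy=3.7,interpolation=cv2.INTER_CUBIC).astype(float),0,255).astype(np.uint8))
E
```

```text
57.4333 [ 0.31789785 -0.05912207  0.16514569] 135.31392390514117 [-3.67723881 -2.93133288 17.33055307] [-1.11332889  1.98026954 -0.06325084]
```

Run:
```python
from h import *
c=load('s41.png');o=get_obs()
f=lambda p:np.array([300+p[0]/3.7,110+p[1]/3.7])
pts=[(-.105,.045,.002),(-.105,0,.002),(-.105,-.045,.002),(-.075,-.054,.028)]
uv=[f(p) for p in [(350,402),(330,360),(312,323),(268,292)]]
x,r=fit2(c,o['tool_pos'],-44.7,pts,uv,(-3,.002,.165));print(x,r.round(1))
for p in [(0,0,0),(-.105,0,0),(-.105,.0225,0)]: print(scoop(p,o['tool_pos'],-44.7+x[3],*x[:3]))
print('B',bp(c,*f((404,349)),.025))
# min rho at z
q2=np.radians(np.arange(-82,121,.25))[:,None];q3=np.radians(np.arange(-58.2,71.7,.25))[None]
rho=.0194+.587*np.sin(q2)+.4467*np.cos(q3-q2+np.radians(.71));z=-.157+.587*np.cos(q2)+.4467*np.sin(q3-q2+np.radians(.71))
for zt in (.145,.155,.165):
    m=(abs(z-zt)<.003)&(rho>0);print(zt,np.hypot(np.where(m,rho,9).min(),.193))
```

```text
[-0.00681559  0.00097872  0.16367073 -0.05906559] [ 0.1 -0.5 -0.1  0.3 -0.5  0.3  0.5 -0.1 -0.2 -0. ]
[ 0.31718906 -0.05841922  0.00147507]
[0.24263129 0.01551412 0.00148756]
[0.25847415 0.03149079 0.00148756]
B [0.22814757 0.06240759 0.025     ]
0.145 0.22426532827862913
0.155 0.2056050003379144
0.165 0.19300019192215992
```

jog_arm(
  commands=[
    [0, 0, 3, 0],
    [-4, 4, 0, 0],
    [-6, 6, 0, 0],
    [-7, 7, 0, 0],
    [-7, 7, 0, 0],
    [-7, 7, 0, 0],
    [-7, 7, 0, 0],
    [-7, 7, 0, 0],
    [-6, 6, 0, 0],
    [-3, 3, 0, 0],
  ],
)

```text
clock: 58.27
tool_pos: [0.2711, -0.0145, 0.1664]
orientation: [179.9, -1.1, 135.6]
force: [0.2, -0.1, -2.1]
opening: 0.018
```

jog_arm(
  commands=[
    [0, 0, -2, 0],
    [0, 0, -2, 0],
    [0, 0, -2, 0],
    [0, 0, -1, 0],
    [1.2, -1.2, 0, 0],
    [1.2, -1.2, 0, 0],
    [1.2, -1.2, 0, 0],
    [1.2, -1.2, 0, 0],
    [1.2, -1.2, 0, 0],
    [0, 0, 0, 0],
  ],
)

```text
clock: 59.1
tool_pos: [0.2791, -0.0213, 0.1611]
orientation: [179.9, -0.9, 135.6]
force: [-4.3, -2.0, 18.4]
opening: 0.018
```

```bash
python3 look.py 42
python3 - <<'E'
from h import *
a=cv2.imread('pics/s42.png');cv2.imwrite('pics/s42c.png',np.clip(1.4*cv2.resize(a[110:270,300:460],None,fx=3.7,fy=3.7,interpolation=cv2.INTER_CUBIC).astype(float),0,255).astype(np.uint8))
E
```

```text
59.2 [ 0.27907633 -0.02121771  0.16108245] 135.6217294836978 [-2.7382351  -3.36186868 18.66781428] [-1.40792969  1.66316102  0.07155108]
```

jog_arm(
  commands=[
    [0, 0, 4, 0],
    [0, 0, 3, 0],
    [0, 0, 3, 0],
    [0, 0, 4, 0],
    [0, 0, 5, 0],
    [0, 0, 6, 0],
    [0, 0, 6, 0],
    [0, 0, 4, 0],
    [0, 0, 2, 0],
    [0, 0, 0, 0],
  ],
)

```text
clock: 60.03
tool_pos: [0.2777, -0.0206, 0.1969]
orientation: [179.8, -1.0, 135.7]
force: [0.4, -0.5, -3.1]
opening: 0.0179
```

```bash
python3 look.py 43
python3 - <<'E'
from h import *
a=cv2.imread('pics/s43.png');cv2.imwrite('pics/s43c.png',np.clip(1.4*cv2.resize(a[100:260,300:460],None,fx=3.7,fy=3.7,interpolation=cv2.INTER_CUBIC).astype(float),0,255).astype(np.uint8))
c=load('s43.png');o=get_obs();print(o['orientation'])
for th in (2,0,-2,-4,-6): print(th,[((pj(c,scoop(p,o['tool_pos'],-44.6,th,.001,.163))-[300,100])*3.7).round(0).tolist() for p in [(-.105,.045,.002),(-.105,0,.002),(-.105,-.045,.002),(-.075,-.054,.028),(0,.056,0)]])
E
```

```text
60.1333 [ 0.27728157 -0.02081579  0.19632449] 135.6822628565682 [-0.46105174  0.51420683 -4.76931852] [-0.29335893 -0.17844809  0.03658477]
[179.88789696  -1.01483621 135.68226286]
2 [[426.0, 394.0], [402.0, 356.0], [380.0, 320.0], [342.0, 286.0], [281.0, 420.0]]
0 [[434.0, 389.0], [411.0, 351.0], [389.0, 315.0], [349.0, 282.0], [290.0, 419.0]]
-2 [[443.0, 384.0], [419.0, 346.0], [397.0, 310.0], [356.0, 278.0], [298.0, 418.0]]
-4 [[451.0, 378.0], [427.0, 340.0], [405.0, 304.0], [362.0, 274.0], [306.0, 417.0]]
-6 [[460.0, 372.0], [436.0, 334.0], [413.0, 299.0], [369.0, 269.0], [315.0, 415.0]]
```

jog_arm(
  commands=[
    [1, 2, 9, 3],
    [3, 4, 10, 3],
    [6, 6, 10, 3],
    [8, 8, 10, 3],
    [10, 10, 10, 3],
    [12, 12, 10, 3],
    [14, 14, 9, 3],
    [16, 16, 7, 3],
    [18, 18, 4, 3],
    [20, 20, 1, 3],
  ],
)

```text
clock: 60.97
tool_pos: [0.3861, 0.0899, 0.2768]
orientation: [179.9, -1.0, 165.8]
force: [-0.1, 0.6, -2.8]
opening: 0.0179
```

jog_arm(
  commands=[
    [20, 20, 0, 1],
    [20, 20, 0, 1],
    [20, 20, 0, 1],
    [20, 20, 0, 1],
    [20, 20, 0, 1],
    [20, 20, 0, 1],
    [20, 20, 0, 0],
    [20, 20, 0, 0],
    [20, 20, 0, 0],
    [20, 20, 0, 0],
  ],
)

```text
clock: 61.8
tool_pos: [0.5862, 0.2902, 0.275]
orientation: [180.0, -1.1, 171.7]
force: [-0.3, 0.6, -3.6]
opening: 0.018
```

jog_arm(
  commands=[
    [18, 18, 0, 0],
    [12, 14, 0, 0],
    [6, 10, 0, 0],
    [2, 5, 0, 0],
    [0.6, 2, 0, 0],
    [0, 0, 0, 0],
    [0, 0, 0, 0],
    [0, 0, 0, 0],
    [0, 0, 0, 0],
    [0, 0, 0, 0],
  ],
)

```text
clock: 62.63
tool_pos: [0.6238, 0.3378, 0.277]
orientation: [179.9, -1.0, 171.7]
force: [-0.2, 0.4, -4.1]
opening: 0.018
```

```bash
python3 lookd.py 44;python3 - <<'E'
from h import *
o=get_obs();ctr=np.array([.5393,.3509]);f=np.array([-.989,.148]);n=np.array([.148,.989]);d=o['tool_pos'][:2]-ctr;print(d@f,d@n,o['orientation'])
E
```

```text
62.7333 [0.62390625 0.33791742 0.27687722] 171.67182512135795 [ 0.45421963  0.57485711 -2.62860316] [-0.08262301 -0.2281253  -0.00602701]
-0.08559699992593126 -0.0003180487178701637 [179.86430864  -0.98647813 171.67182512]
```

jog_arm(
  commands=[
    [0, 0, -6, 0],
    [0, 0, -11, 0],
    [0, 0, -14, 0],
    [0, 0, -16, 0],
    [0, 0, -16, 0],
    [0, 0, -15, 0],
    [0, 0, -12, 0],
    [0, 0, -9, 0],
    [0, 0, -6, 0],
    [0, 0, -3, 0],
  ],
)

```text
clock: 63.57
tool_pos: [0.6239, 0.338, 0.1674]
orientation: [179.9, -1.0, 171.7]
force: [0.3, -1.0, -2.8]
opening: 0.0178
```

jog_arm(
  commands=[
    [0, 0, -0.5, 0],
    [0, 0, 0, 0],
    [-8, 1.2, 0, 0],
    [-18, 2.7, 0, 0],
    [-20, 3, 0, 0],
    [8, -1.2, 0, 0],
    [20, -3, 0, 0],
    [18, -2.7, 0, 0],
    [0, 0, 0, 0],
    [0, 0, 0, 0],
  ],
)

```text
clock: 64.4
tool_pos: [0.6242, 0.338, 0.168]
orientation: [179.9, -1.0, 171.6]
force: [-0.3, -0.1, -3.4]
opening: 0.018
```

```bash
python3 lookd.py 45
```

```text
64.5 [0.62344252 0.33818886 0.16809601] 171.67313028668946 [ 0.18742229  0.51027989 -3.38166149] [-0.14447333 -0.28817709  0.00970739]
```

jog_arm(
  commands=[
    [0, 0, -1, 0],
    [0, 0, -1, 0],
    [0, 0, -1, 0],
    [0, 0, -0.5, 0],
    [0, 0, 0, 0],
    [-8, 1.2, 0, 0],
    [-18, 2.7, 0, 0],
    [-20, 3, 0, 0],
    [8, -1.2, 0, 0],
    [20, -3, 0, 0],
  ],
)

```text
clock: 65.33
tool_pos: [0.6034, 0.3421, 0.1661]
orientation: [179.8, -1.0, 171.8]
force: [-1.4, 0.6, 1.9]
opening: 0.0179
```

jog_arm(
  commands=[
    [18, -2.7, 0, 0],
    [0, 0, 0, 0],
    [0, 0, 0, 0],
    [0, 0, 0, 0],
    [0, 0, 0, 0],
    [0, 0, 0, 0],
    [0, 0, 0, 0],
    [0, 0, 0, 0],
    [0, 0, 0, 0],
    [0, 0, 0, 0],
  ],
)

```text
clock: 66.17
tool_pos: [0.6247, 0.3386, 0.1657]
orientation: [179.8, -0.9, 171.7]
force: [3.3, -0.1, 5.6]
opening: 0.0178
```

```bash
python3 lookd.py 46
```

```text
66.2667 [0.62468873 0.33860692 0.16572239] 171.72517093629273 [1.81471334 0.26911069 4.83715995] [-0.44154233 -1.48002956  0.06025538]
```

Run:
```python
from h import *
c=load('t46.png');ctr=np.array([.5393,.3509]);f=np.array([-.989,.148]);n=np.array([.148,.989])
for u,v in [(568,238),(618,284)]:
    w=bp(c,80+(u-400)*.375,160+v*.375,.029);d=w[:2]-ctr;print(w,d@f,d@n)
o=get_obs();w=scoop((-.105,0,0),o['tool_pos'],-8.3,-5,.001,.163);print(w,(w[:2]-ctr)@f)
```

```text
[0.53869063 0.37279972 0.029     ] 0.003843821581595204 0.021568637405245936
[0.50166343 0.33234892 0.029     ] 0.03447700696864026 -0.023917229207324617
[0.50614055 0.35590123 0.01258116] 0.03353487826886079
```

jog_arm(
  commands=[
    [0, 0, 1, 0],
    [-14, 2.1, 0, 0],
    [-26, 3.9, 0, 0],
    [-13, 1.9, 0, 0],
    [6, -0.9, 0, 0],
    [18, -2.7, 0, 0],
    [24, -3.6, 0, 0],
    [5, -0.7, 0, 0],
    [0, 0, 0, 0],
    [0, 0, 0, 0],
  ],
)

```text
clock: 67.1
tool_pos: [0.6242, 0.338, 0.1651]
orientation: [179.9, -1.0, 171.7]
force: [0.9, -0.3, 2.4]
opening: 0.0181
```

```bash
python3 lookd.py 47
```

```text
67.2 [0.62385372 0.33807132 0.1650935 ] 171.68165011589448 [-0.1510187  -0.67389505  1.1366927 ] [-0.25882404 -0.81421222  0.08588284]
```

jog_arm(
  commands=[
    [0, 0, 1, 0],
    [0, 0, 1, 0],
    [-12, 1.8, 0, 0],
    [-26, 3.9, 0, 0],
    [-16, 2.4, 0, 0],
    [6, -0.9, 0, 0],
    [18, -2.7, 0, 0],
    [24, -3.6, 0, 0],
    [6, -0.9, 0, 0],
    [0, 0, 0, 0],
  ],
)

```text
clock: 68.03
tool_pos: [0.6241, 0.3376, 0.1661]
orientation: [180.0, -1.1, 171.6]
force: [-0.6, -0.0, -2.3]
opening: 0.0181
```

```bash
python3 lookd.py 48
```

```text
68.1333 [0.62321516 0.33793993 0.16663665] 171.65058742344442 [-0.23053705  0.72601584 -2.0029782 ] [-0.02124419 -0.19973011  0.04672946]
```

jog_arm(
  commands=[
    [0, 0, -1, 0],
    [0, 0, -0.5, 0],
    [0, 0, 0, 0],
    [0, 0, 0, 0],
    [0, 0, 0, 0],
    [0, 0, 0, 0],
    [0, 0, 0, 0],
    [0, 0, 0, 0],
    [0, 0, 0, 0],
    [0, 0, 0, 0],
  ],
  fingers=34,
)

```text
clock: 68.97
tool_pos: [0.624, 0.3381, 0.1659]
orientation: [179.9, -1.0, 171.7]
force: [-0.5, 0.4, 0.1]
opening: 0.0338
```

jog_arm(
  commands=[
    [-3, 0.4, 1, 0],
    [-4, 0.6, 2, 0],
    [-4, 0.6, 1, 0],
    [-3, 0.4, 0, 0],
    [0, 0, 0, 0],
    [0, 0, 0, 0],
    [0, 0, 0, 0],
    [0, 0, 0, 0],
    [0, 0, 0, 0],
    [0, 0, 0, 0],
  ],
)

```text
clock: 69.8
tool_pos: [0.6101, 0.3401, 0.1698]
orientation: [179.9, -1.0, 171.7]
force: [0.5, -0.5, -0.0]
opening: 0.034
```

jog_arm(
  commands=[
    [0, 0, 0, 0],
    [0, 0, 0, 0],
    [0, 0, 0, 0],
    [0, 0, 0, 0],
    [0, 0, 0, 0],
    [0, 0, 0, 0],
    [0, 0, 0, 0],
    [0, 0, 0, 0],
    [0, 0, 0, 0],
    [0, 0, 0, 0],
  ],
  fingers=0,
)

```text
clock: 70.63
tool_pos: [0.61, 0.3402, 0.1699]
orientation: [179.9, -1.0, 171.7]
force: [-0.2, 0.5, -0.4]
opening: 0.0175
```

```bash
python3 lookd.py 49
```

```text
70.7333 [0.61000681 0.3401394  0.1698948 ] 171.67825695953815 [ 0.3789656   0.50494894 -0.67873481] [-0.22402223 -0.18214612 -0.00559992]
```

jog_arm(
  commands=[
    [0, 0, 1, 0],
    [4, -0.6, 0, 0],
    [5, -0.7, 0, 0],
    [0, 0, 5, 0],
    [0, 0, 12, 0],
    [0, 0, 16, 0],
    [0, 0, 16, 0],
    [0, 0, 14, 0],
    [14, -2.1, 6, 0],
    [30, -4.4, 0, 0],
  ],
)

```text
clock: 71.57
tool_pos: [0.6625, 0.3338, 0.245]
orientation: [179.7, -0.8, 171.8]
force: [0.4, 1.2, -3.0]
opening: 0.0178
```

jog_arm(
  commands=[
    [40, -5.9, 0, 0],
    [40, -5.9, 0, 0],
    [20, -3, 0, 0],
    [0, 0, 0, 0],
    [0, 0, 6, 0],
    [0, 0, 12, 0],
    [0, 0, 18, 0],
    [0, 0, 18, 0],
    [0, 0, 16, 0],
    [0, 0, 8, 0],
  ],
)

```text
clock: 72.4
tool_pos: [0.7628, 0.3182, 0.3242]
orientation: [179.7, -0.7, 171.8]
force: [0.2, 0.7, -1.3]
opening: 0.0175
```

```bash
python3 lookd.py 50
```

```text
72.5 [0.76295337 0.3182871  0.32253801] 171.73958737331407 [ 0.25510112 -0.27879596 -2.52095894] [-0.04404467 -0.1051838   0.00377253]
```

jog_arm(
  commands=[
    [-10, -25, 0, 1],
    [-10, -25, 0, 1],
    [-10, -25, 0, 1],
    [-10, -25, 0, 1],
    [-10, -25, 0, 1],
    [-10, -25, 0, 1],
    [-10, -25, 0, 1],
    [-10, -25, 0, 1],
    [-10, -25, 0, 1],
    [-10, -25, 0, 0.7],
  ],
)

```text
clock: 73.33
tool_pos: [0.6615, 0.0666, 0.3175]
orientation: [179.9, -1.1, -178.5]
force: [0.5, -0.0, -2.2]
opening: 0.0181
```

jog_arm(
  commands=[
    [-9, -22, -6, 0],
    [-9, -22, -8, 0],
    [-9, -22, -10, 0],
    [-9, -22, -10, 0],
    [-9, -22, -10, 0],
    [-9, -22, -8, 0],
    [-9, -14, -6, 0],
    [-6, -8, -2, 0],
    [-2.8, -3.3, 0, 0],
    [0, 0, 0, 0],
  ],
)

```text
clock: 74.17
tool_pos: [0.5907, -0.09, 0.2583]
orientation: [179.9, -1.0, -178.6]
force: [1.0, 0.2, -2.3]
opening: 0.018
```

jog_arm(
  commands=[
    [0, 0, -8, 0],
    [0, 0, -12, 0],
    [0, 0, -12, 0],
    [0, 0, -10, 0],
    [0, 0, -8, 0],
    [0, 0, -6, 0],
    [0, 0, -3, 0],
    [0, 0, -2, 0],
    [0, 0, -1, 0],
    [0, 0, 0, 0],
  ],
)

```text
clock: 75.0
tool_pos: [0.5938, -0.0892, 0.1998]
orientation: [179.9, -0.6, -178.5]
force: [-2.8, 4.2, 16.1]
opening: 0.0181
```

jog_arm(
  commands=[
    [0, 0, 0, 0],
    [0, 0, 0, 0],
    [0, 0, 0, 0],
    [0, 0, 0, 0],
    [0, 0, 0, 0],
    [0, 0, 0, 0],
    [0, 0, 0, 0],
    [0, 0, 0, 0],
    [0, 0, 0, 0],
    [0, 0, 0, 0],
  ],
  fingers=34,
)

```text
clock: 75.83
tool_pos: [0.5912, -0.0897, 0.1959]
orientation: [179.9, -1.0, -178.6]
force: [0.7, -0.2, 0.1]
opening: 0.0341
```

```bash
python3 look.py 51
python3 - <<'E'
from h import *
c=load('t50.png')
for p in [(156,189.5)]: print('C',bp(c,*p,.025))
print('in dish',bp(c,165,244,.029))
P=np.array([bp(c,*p,.05)[:2] for p in [(119,197),(200,208),(184,297),(103,286)]]);print('dish',P.mean(0))
E
```

```text
75.9333 [ 0.59120003 -0.08973761  0.19590101] -178.61792369526773 [-0.10310266 -0.1122411   0.60224604] [-0.04073709 -0.05734348  0.00232879]
C [0.66841902 0.35112884 0.025     ]
in dish [0.54921967 0.32704742 0.029     ]
dish [0.54133811 0.34845293]
```

jog_arm(
  commands=[
    [-6, 0, 0, 0],
    [-6, 0, 0, 0],
    [-6, 0, 0, 0],
    [-4, 0, 0, 0],
    [0, 0, 0, 0],
    [0, 0, 0, 0],
    [0, 0, 0, 0],
    [0, 0, 0, 0],
    [0, 0, 0, 0],
    [0, 0, 0, 0],
  ],
)

```text
clock: 76.77
tool_pos: [0.5693, -0.0897, 0.1958]
orientation: [179.9, -1.0, -178.6]
force: [0.1, -0.3, 0.2]
opening: 0.034
```

jog_arm(
  commands=[
    [0, 0, 0, 0],
    [0, 0, 0, 0],
    [0, 0, 0, 0],
    [0, 0, 0, 0],
    [0, 0, 0, 0],
    [0, 0, 0, 0],
    [0, 0, 0, 0],
    [0, 0, 0, 0],
    [0, 0, 0, 0],
    [0, 0, 0, 0],
  ],
  fingers=0,
)

```text
clock: 77.6
tool_pos: [0.5691, -0.0897, 0.1959]
orientation: [179.9, -1.0, -178.6]
force: [0.4, 0.0, -0.9]
opening: 0.0177
```

jog_arm(
  commands=[
    [0, 0, 1, 0],
    [0, 0, 1, 0],
    [0, -4, 0, 0],
    [0, -4.5, 0, 0],
    [0, -4.5, 0, 0],
    [-7, -0.2, -1, 0],
    [-7, -0.2, -1, 0],
    [-7, -0.2, -1, 0],
    [-7, -0.2, -1, 0],
    [-6, -0.1, -0.8, 0],
  ],
)

```text
clock: 78.43
tool_pos: [0.534, -0.1036, 0.1931]
orientation: [179.9, -1.0, -178.6]
force: [-0.9, -0.3, -3.3]
opening: 0.0178
```

jog_arm(
  commands=[
    [-6, -0.1, -0.8, 0],
    [-6, -0.1, -0.9, 0],
    [-6, -0.1, -0.8, 0],
    [-6, -0.1, -0.9, 0],
    [-6, -0.1, -0.8, 0],
    [-6, -0.1, -0.9, 0],
    [-4, -0.1, -0.6, 0],
    [-2, 0, -0.3, 0],
    [0, 0, 0, 0],
    [0, 0, 0, 0],
  ],
)

```text
clock: 79.27
tool_pos: [0.4934, -0.1043, 0.1873]
orientation: [179.9, -1.0, -178.6]
force: [-0.1, 0.4, -2.7]
opening: 0.0179
```

```bash
python3 look.py 52
```

```text
79.3667 [ 0.4935243  -0.10430068  0.18718867] -178.6161753579125 [-0.84710369 -0.20248031 -3.09043164] [-0.03927104 -0.0933816   0.04193127]
```

jog_arm(
  commands=[
    [0, 0, -2, 0],
    [0, 0, -2, 0],
    [0, 0, -2, 0],
    [0, 0, -1, 0],
    [3, 0, 0, 0],
    [3, 0, 0, 0],
    [3, 0, 0, 0],
    [3, 0, 0, 0],
    [3, 0, 0, 0],
    [3, 0, 0, 0],
  ],
)

```text
clock: 80.2
tool_pos: [0.5138, -0.104, 0.1839]
orientation: [179.9, -0.7, -178.5]
force: [-5.7, 5.7, 23.2]
opening: 0.0182
```

jog_arm(
  commands=[
    [3, 0, 0, 0],
    [3, 0, 0, 0],
    [3, 0, 0, 0],
    [3, 0, 0, 0],
    [3, 0, 0, 0],
    [2, 0, 0, 0],
    [0, 0, 0, 0],
    [0, 0, 0, 0],
    [0, 0, 0, 0],
    [0, 0, 0, 0],
  ],
)

```text
clock: 81.03
tool_pos: [0.5303, -0.1038, 0.1827]
orientation: [179.9, -0.7, -178.6]
force: [-3.4, 5.4, 15.5]
opening: 0.0176
```

```bash
python3 look.py 53
python3 - <<'E'
from h import *
a=cv2.imread('pics/s53.png');cv2.imwrite('pics/s53c.png',np.clip(1.5*cv2.resize(a[120:280,220:380],None,fx=3.7,fy=3.7,interpolation=cv2.INTER_CUBIC).astype(float),0,255).astype(np.uint8))
c=load('s53.png');o=get_obs()
for th in (4,0,-4,-8): print(th,[((pj(c,scoop(p,o['tool_pos'],1.4,th,.001,.165))-[220,120])*3.7).round(0).tolist() for p in [(0,.056,0),(0,.056,.04),(0,-.056,.04),(-.075,.054,.028),(.004,0,.115)]])
E
```

```text
81.1333 [ 0.53024696 -0.10378883  0.18272723] -178.5641140060296 [-2.79726368  4.69389109 15.15524027] [ 2.20497597  1.26481447 -0.13047343]
4 [[306.0, 515.0], [308.0, 463.0], [155.0, 396.0], [373.0, 416.0], [225.0, 327.0]]
0 [[317.0, 505.0], [316.0, 455.0], [164.0, 389.0], [381.0, 401.0], [229.0, 324.0]]
-4 [[327.0, 493.0], [324.0, 446.0], [173.0, 381.0], [389.0, 386.0], [232.0, 321.0]]
-8 [[338.0, 481.0], [332.0, 437.0], [181.0, 372.0], [397.0, 370.0], [236.0, 318.0]]
```

jog_arm(
  commands=[
    [0, 0, 3, 0],
    [-4, 0, 0, 0],
    [-5, 0, -1, 0],
    [-5, 0, -1, 0],
    [-5, 0, -1, 0],
    [-2, 0, 0, 0],
    [0, 0, 4, 0],
    [0, 0, 6, 0],
    [0, 0, 4, 0],
    [0, 0, 0, 0],
  ],
  fingers=0,
)

```text
clock: 81.97
tool_pos: [0.5073, -0.1044, 0.195]
orientation: [179.9, -1.0, -178.6]
force: [0.1, -0.3, -3.8]
opening: 0.0179
```

```bash
python3 look.py 901
```

```text
82.0667 [ 0.50700434 -0.10428338  0.19412043] -178.6269964092136 [-0.65064036 -0.66601041 -4.9672836 ] [-0.02774587 -0.30468706  0.06146658]
```

View pics/c_901.png

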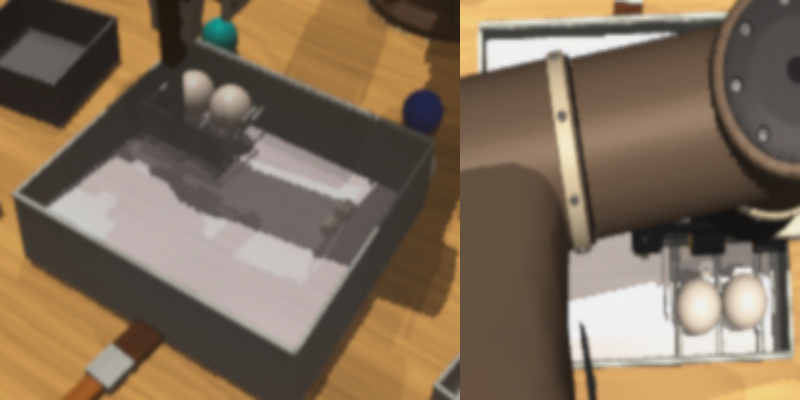

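jog_arm(
  commands=[
    [0, 0, -2, 0],
    [0, 0, -4, 0],
    [0, 0, -4, 0],
    [0, 0, -3, 0],
    [0, 0, -3, 0],
    [0, 0, -2, 0],
    [0, 0, -1, 0],
    [1, 0, 0, 0],
    [2, 0, 0, 0],
    [3, 0, 0, 0],
  ],
)

```text
clock: 82.9
tool_pos: [0.516, -0.1042, 0.179]
orientation: [179.9, -0.6, -178.5]
force: [-2.6, 4.3, 18.7]
opening: 0.0177
```

jog_arm(
  commands=[
    [3, 0, 0, 0],
    [3, 0, 0, 0],
    [3, 0, 0, 0],
    [3, 0, 0, 0],
    [2, 0, 0, 0],
    [1, 0, 1, 0],
    [0, 0, 3, 0],
    [0, 0, 6, 0],
    [0, 0, 8, 0],
    [0, 0, 4, 0],
  ],
)

```text
clock: 83.73
tool_pos: [0.5285, -0.1045, 0.1981]
orientation: [179.9, -1.0, -178.6]
force: [0.1, 0.2, -5.7]
opening: 0.018
```

jog_arm(
  commands=[
    [0, 0, 2, 0],
    [0, 0, 0, 0],
    [0, 0, 0, 0],
    [0, 0, 0, 0],
    [0, 0, 0, 0],
    [0, 0, 0, 0],
    [0, 0, 0, 0],
    [0, 0, 0, 0],
    [0, 0, 0, 0],
    [0, 0, 0, 0],
  ],
)

```text
clock: 84.57
tool_pos: [0.5282, -0.1043, 0.1991]
orientation: [179.9, -1.0, -178.6]
force: [0.1, -0.2, -3.7]
opening: 0.0179
```

```bash
python3 look.py 902
```

```text
84.6667 [ 0.52819147 -0.10431071  0.19911745] -178.61920197191168 [-0.26422831 -0.00780721 -5.12930218] [ 0.02915317 -0.338545    0.03321292]
```

View pics/c_902.png

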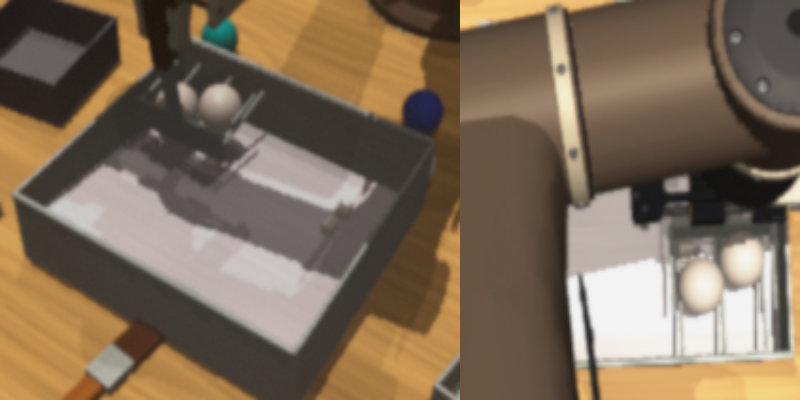

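jog_arm(
  commands=[
    [0, 4, 10, 0],
    [0, -8, 10, 0],
    [0, 8, -4, 0],
    [0, -8, 8, 0],
    [0, 8, -4, 0],
    [0, -8, 8, 0],
    [0, 4, 8, 0],
    [0, 0, 12, 0],
    [0, 0, 14, 0],
    [0, 0, 6, 0],
  ],
)

```text
clock: 85.5
tool_pos: [0.529, -0.1044, 0.2695]
orientation: [179.9, -0.8, -178.6]
force: [0.7, -0.4, -3.8]
opening: 0.0177
```

Run:
```python
import cv2,numpy as np
from plant import get_obs
import h
from plant import snapshot
ims=[]
for n in("scene","top"):
    c=snapshot(n);im=c["image"][:,:,::-1].copy()
    R,_=cv2.Rodrigues(np.array(c["rvec"],float));f=240/np.tan(np.radians(c["fov_y"])/2)
    p=R@np.array([.5,-.1,.06])+np.array(c["tvec"]).ravel()
    u=f*p[0]/p[2]+c["cx"];v=f*p[1]/p[2]+c["cy"]
    w=65
    u=int(np.clip(u,w,640-w));v=int(np.clip(v,w,480-w))
    ims.append(cv2.resize(im[v-w:v+w,u-w:u+w],(400,400),interpolation=cv2.INTER_CUBIC))
cv2.imwrite("pics/z903.png",np.hstack(ims))
o=get_obs();print(o["clock"],o["tool_pos"],o["force"])
```

```text
85.6 [ 0.5289435  -0.10422683  0.26869216] [-0.06743143 -0.6985241  -5.31526947]
```

View pics/z903.png

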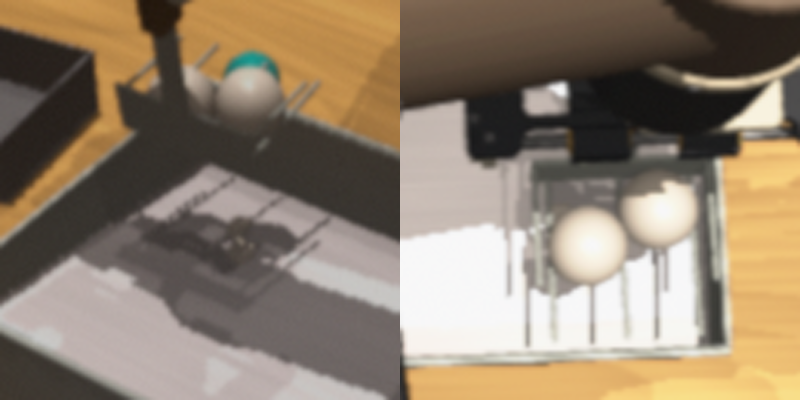

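jog_arm(
  commands=[
    [0, 0, 4, 0],
    [0, 3, 8, 0],
    [1, 8, 8, 0],
    [2, 12, 6, 0],
    [3, 16, 4, 0],
    [4, 20, 2, 0],
    [4, 20, 0, 0],
    [4, 20, 0, 0],
    [4, 20, 0, 0],
    [4, 20, 0, 0],
  ],
)

```text
clock: 86.43
tool_pos: [0.5543, 0.0369, 0.2996]
orientation: [179.9, -1.0, -178.6]
force: [-0.8, -0.3, -4.9]
opening: 0.0179
```

jog_arm(
  commands=[
    [4, 20, 0, -1],
    [4, 20, 0, -1],
    [4, 20, 0, -1],
    [4, 20, 0, -1],
    [4, 20, 0, -1],
    [4, 20, 0, -1],
    [4, 20, 0, -1],
    [4, 20, 0, -1],
    [4, 20, 0, -1],
    [4, 20, 0, -0.7],
  ],
)

```text
clock: 87.27
tool_pos: [0.5939, 0.237, 0.2994]
orientation: [179.9, -1.0, 171.7]
force: [0.9, -0.2, -5.5]
opening: 0.018
```

jog_arm(
  commands=[
    [4, 20, 0, 0],
    [4, 18, 0, 0],
    [4, 16, 0, 0],
    [4, 13, 0, 0],
    [4, 10, 0, 0],
    [4, 8, 0, 0],
    [4, 6, 0, 0],
    [4, 3, 0, 0],
    [4, 2, 0, 0],
    [4, 0, 0, 0],
  ],
)

```text
clock: 88.1
tool_pos: [0.6347, 0.3305, 0.2991]
orientation: [179.9, -1.0, 171.7]
force: [0.1, -0.5, -5.1]
opening: 0.0173
```

jog_arm(
  commands=[
    [4, 0, -4, 0],
    [4, 0, -8, 0],
    [4, 0, -10, 0],
    [4, 0, -12, 0],
    [3, 0, -12, 0],
    [2, 0, -10, 0],
    [1, 0, -8, 0],
    [0, 0, -6, 0],
    [0, 0, -4, 0],
    [0, 0, -1, 0],
  ],
)

```text
clock: 88.93
tool_pos: [0.6559, 0.3307, 0.2232]
orientation: [179.9, -1.1, 171.7]
force: [-0.4, 0.5, -4.8]
opening: 0.0182
```

```bash
python3 lookd.py 904; wc -l h.py lookd.py; grep -n "def " h.py; sed -n '/def scoop/,/return/p;/def fit2/,/return/p' h.py; ls *904*; python3 -c "
from plant import get_obs
o=get_obs();print(o['clock'],o['tool_pos'],o['orientation'],o['force'],o['moment'])"
```

```text
89.0333 [0.65617424 0.33075856 0.22434972] 171.69422076807243 [-0.20112705  0.6936582  -3.99732102] [-0.1276653  -0.33606225 -0.02859918]
  39 h.py
   6 lookd.py
  45 total
3:def snap(name,fn):
9:def load(fn):
11:def bp(c,u,v,z):
14:def pj(c,p):
17:def Rs(yaw,th): # th>0: tips down
22:def scoop(p,tcp,yaw,th,gx=.004,gz=.165,gy=0.):
24:def fit(c,tcp,yaw,pts,uv):
25:    def f(x): return np.concatenate([pj(c,scoop(p,tcp,yaw,x[0],x[1],x[2]))-q for p,q in zip(pts,uv)]+[[ (x[1]-.004)*500,(x[2]-.165)*500]])
28:def tubw(lx,ly):
30:def tubl(x,y):
32:def floor(lx): return .006+(lx+.145)*.1414
33:def tcp_for(tiplx,ly,clear,th,gx=.003,gz=.1655,yaw=None):
37:def fit2(c,tcp,yaw,pts,uv,x0=(-3.,-.005,.155)):
38:    def g(x): return np.concatenate([pj(c,scoop(p,tcp,yaw+x[3],x[0],x[1],x[2]))-q for p,q in zip(pts,uv)]+[[(x[1]-x0[1])*200,x[3]*.5]])
def scoop(p,tcp,yaw,th,gx=.004,gz=.165,gy=0.):
    return np.asarray(tcp)+Rs(yaw,th)@(np.asarray(p)-np.array([gx,gy,gz]))
def fit2(c,tcp,yaw,pts,uv,x0=(-3.,-.005,.155)):
    def g(x): return np.concatenate([pj(c,scoop(p,tcp,yaw+x[3],x[0],x[1],x[2]))-q for p,q in zip(pts,uv)]+[[(x[1]-x0[1])*200,x[3]*.5]])
89.0333 [0.65617424 0.33075856 0.22434972] [179.88697307  -0.99133707 171.69422077] [-0.20112705  0.6936582  -3.99732102] [-0.1276653  -0.33606225 -0.02859918]ls: cannot access '*904*': No such file or directory
```

View pics/d904.png

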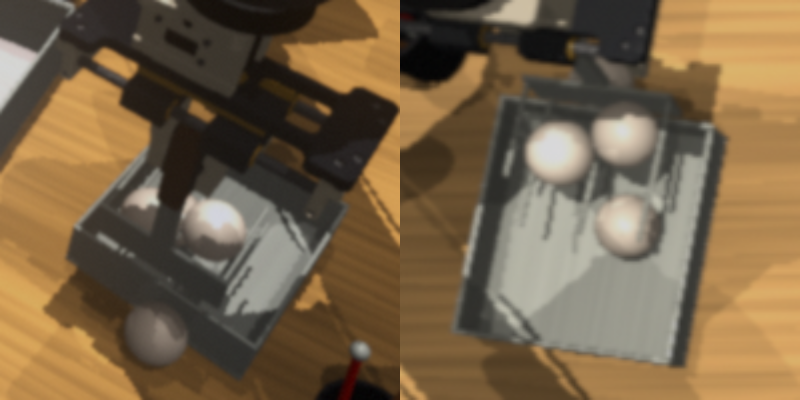

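jog_arm(
  commands=[
    [-2, 0, -2, 0],
    [-1, 0, -4, 0],
    [0, 0, -5, 0],
    [0, 0, -4, 0],
    [0, 0, -3, 0],
    [0, 0, -2, 0],
    [0, 0, -2, 0],
    [0, 0, -1, 0],
    [0, 0, 0, 0],
    [0, 0, 0, 0],
  ],
)

```text
clock: 89.87
tool_pos: [0.6553, 0.3305, 0.2058]
orientation: [179.8, -0.7, 171.7]
force: [-1.1, -2.0, 13.4]
opening: 0.0178
```

jog_arm(
  commands=[
    [-2, 0.3, 0, 0],
    [-3, 0.4, 0, 0],
    [-4, 0.6, 0, 0],
    [-4, 0.6, 0, 0],
    [-4, 0.6, 0, 0],
    [-4, 0.6, 0, 0],
    [-4, 0.6, 0, 0],
    [-3, 0.4, 0, 0],
    [-2, 0.3, 0, 0],
    [0, 0, 0, 0],
  ],
)

```text
clock: 90.7
tool_pos: [0.6253, 0.335, 0.2058]
orientation: [179.8, -0.6, 171.8]
force: [0.7, -2.7, 12.4]
opening: 0.0177
```

```bash
python3 lookd.py 905
```

```text
90.8 [0.62540696 0.33498158 0.20575679] 171.74721673442735 [-0.45756634 -2.39709951 13.02229637] [-1.6771569   0.10384087 -0.03889665]
```

View pics/d905.png

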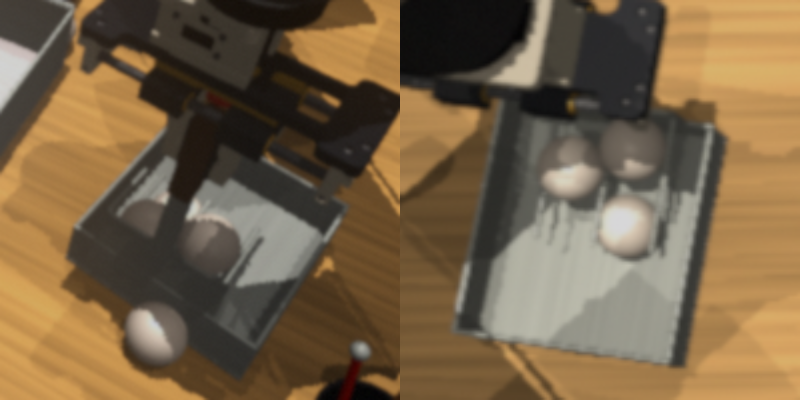

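jog_arm(
  commands=[
    [-2, 0.3, 0, 0],
    [-4, 0.6, -1, 0],
    [-4, 0.6, 0, 0],
    [-4, 0.6, 0, 0],
    [-4, 0.6, 0, 0],
    [-4, 0.6, 0, 0],
    [-4, 0.6, 0, 0],
    [-4, 0.6, 0, 0],
    [0, 0, 0, 0],
    [0, 0, 0, 0],
  ],
)

```text
clock: 91.63
tool_pos: [0.5928, 0.3396, 0.1997]
orientation: [179.9, -1.0, 171.7]
force: [-0.3, -0.1, -5.0]
opening: 0.0178
```

```bash
python3 lookd.py 906
```

```text
91.7333 [0.59313387 0.33948401 0.19978998] 171.68436745082602 [-0.41361438 -0.05504508 -3.3349546 ] [-0.17220935 -0.15165865  0.04303703]
```

View pics/d906.png

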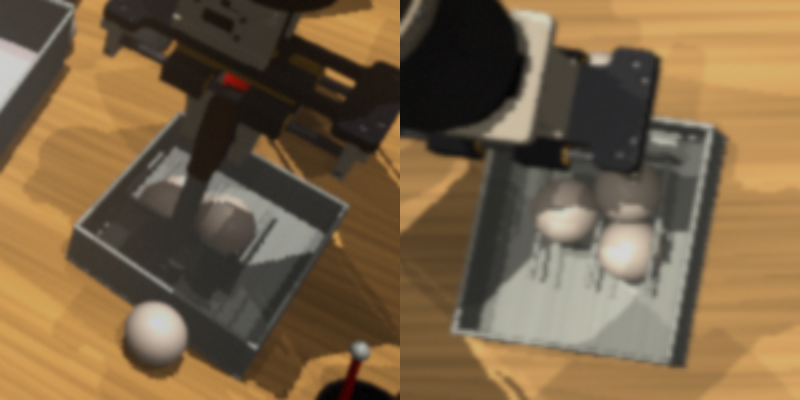

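jog_arm(
  commands=[
    [-2, 0.3, 0, 0],
    [-4, 0.6, 0, 0],
    [-6, 0.9, 0, 0],
    [-8, 1.2, 0, 0],
    [0, 0, 0, 0],
    [2, -0.3, 0, 0],
    [4, -0.6, 0, 0],
    [6, -0.9, 0, 0],
    [8, -1.2, 0, 0],
    [8, -1.2, 0, 0],
  ],
)

```text
clock: 92.57
tool_pos: [0.6024, 0.3383, 0.2003]
orientation: [179.9, -1.0, 171.7]
force: [-0.9, -0.1, -3.1]
opening: 0.0179
```

jog_arm(
  commands=[
    [8, -1.2, 0, 0],
    [6, -0.9, 0, 0],
    [2, -0.3, 0, 0],
    [0, 0, -2, 0],
    [0, 0, -4, 0],
    [0, 0, -6, 0],
    [0, 0, -6, 0],
    [0, 0, -6, 0],
    [0, 0, -4, 0],
    [0, 0, -2, 0],
  ],
)

```text
clock: 93.4
tool_pos: [0.6167, 0.336, 0.169]
orientation: [179.9, -1.1, 171.7]
force: [0.8, 0.2, 2.4]
opening: 0.0177
```

```bash
python3 lookd.py 907
```

```text
93.5 [0.61671933 0.33595742 0.16920304] 171.68443820913245 [ 0.48996027  0.32679293 -1.89396319] [ 0.00123346 -0.1907329  -0.0240408 ]
```

View pics/d907.png

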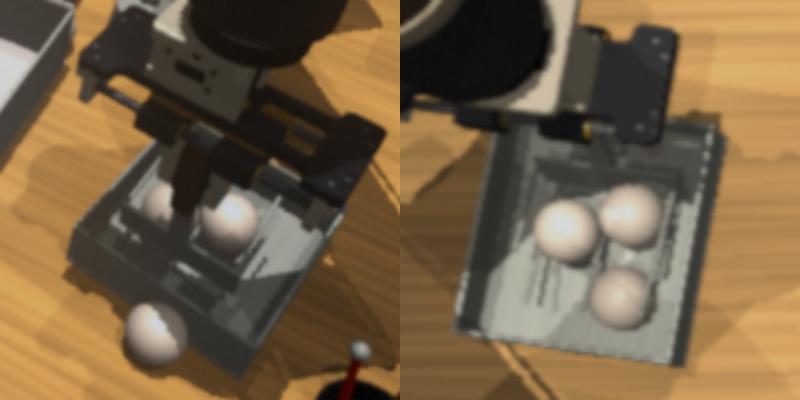

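jog_arm(
  commands=[
    [-4, 0.6, 0, 0],
    [-8, 1.2, 0, 0],
    [-12, 1.8, 0, 0],
    [-14, 2.1, 0, 0],
    [6, -0.9, 0, 0],
    [14, -2.1, 0, 0],
    [18, -2.7, 0, 0],
    [12, -1.8, 0, 0],
    [0, 0, 10, 0],
    [0, 0, 20, 0],
  ],
)

```text
clock: 94.33
tool_pos: [0.6276, 0.3329, 0.1959]
orientation: [-179.8, -1.4, 171.6]
force: [-0.2, 0.2, -4.7]
opening: 0.0179
```

jog_arm(
  commands=[
    [0, 0, 30, 0],
    [0, 0, 25, 0],
    [0, 0, 15, 0],
    [0, 0, 5, 0],
    [0, 0, 0, 0],
    [0, 0, 0, 0],
    [0, 0, 0, 0],
    [0, 0, 0, 0],
    [0, 0, 0, 0],
    [0, 0, 0, 0],
  ],
)

```text
clock: 95.17
tool_pos: [0.629, 0.3341, 0.2741]
orientation: [180.0, -1.1, 171.7]
force: [-0.0, -0.0, -5.2]
opening: 0.0181
```

```bash
python3 lookd.py 908
```

```text
95.2667 [0.62916531 0.3341421  0.27468027] 171.67967337618694 [-0.66137595 -0.54942365 -3.76694803] [-0.09845985 -0.39457897 -0.02330195]
```

View pics/d908.png

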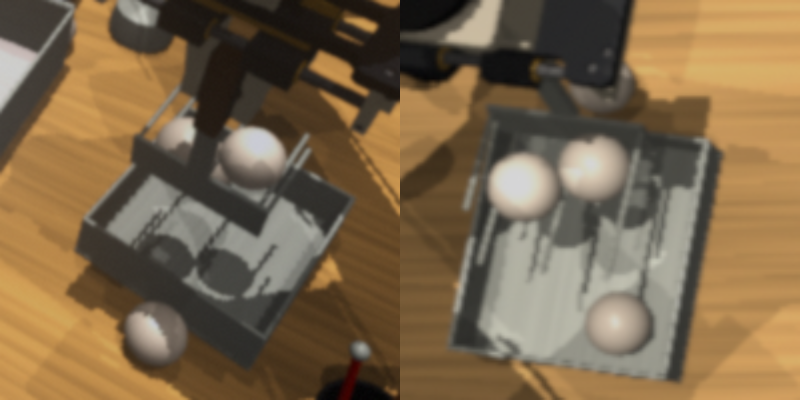

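jog_arm(
  commands=[
    [-2, 0.3, -6, 0],
    [-3, 0.4, -12, 0],
    [-4, 0.6, -16, 0],
    [-3, 0.4, -18, 0],
    [-2, 0.3, -18, 0],
    [-1, 0, -16, 0],
    [0, 0, -12, 0],
    [0, 0, -8, 0],
    [0, 0, -4, 0],
    [0, 0, -2, 0],
  ],
)

```text
clock: 96.1
tool_pos: [0.6152, 0.3362, 0.1641]
orientation: [179.9, -0.9, 171.7]
force: [2.0, -2.2, 3.0]
opening: 0.018
```

jog_arm(
  commands=[
    [0, 0, 0, 0],
    [0, 0, 0, 0],
    [0, 0, 0, 0],
    [0, 0, 0, 0],
    [0, 0, 0, 0],
    [0, 0, 0, 0],
    [0, 0, 0, 0],
    [0, 0, 0, 0],
    [0, 0, 0, 0],
    [0, 0, 0, 0],
  ],
  fingers=34,
)

```text
clock: 96.93
tool_pos: [0.6142, 0.3362, 0.1631]
orientation: [179.9, -1.0, 171.7]
force: [0.7, -0.5, -0.1]
opening: 0.0339
```

jog_arm(
  commands=[
    [0, 0, 0, 0],
    [0, 0, 0, 0],
    [0, 0, 0, 0],
    [0, 0, 0, 0],
    [0, 0, 0, 0],
    [0, 0, 0, 0],
    [0, 0, 0, 0],
    [0, 0, 0, 0],
    [0, 0, 0, 0],
    [0, 0, 1.5, 0],
  ],
  fingers=0,
)

```text
clock: 97.77
tool_pos: [0.6138, 0.3361, 0.1639]
orientation: [179.9, -1.1, 171.7]
force: [0.2, -0.3, -4.9]
opening: 0.0177
```

jog_arm(
  commands=[
    [-4, 0.6, 0, 0],
    [-8, 1.2, 0, 0],
    [-12, 1.8, 0, 0],
    [-12, 1.8, 0, 0],
    [6, -0.9, 0, 0],
    [12, -1.8, 0, 0],
    [12, -1.8, 0, 0],
    [12, -1.8, 0, 0],
    [6, -0.9, 6, 0],
    [0, 0, 25, 0],
  ],
)

```text
clock: 98.6
tool_pos: [0.626, 0.3323, 0.1899]
orientation: [-179.7, -1.4, 171.5]
force: [0.4, -0.3, -6.3]
opening: 0.0176
```

jog_arm(
  commands=[
    [0, 0, 30, 0],
    [0, 0, 30, 0],
    [0, 0, 20, 0],
    [0, 0, 10, 0],
    [0, 0, 0, 0],
    [0, 0, 0, 0],
    [0, 0, 0, 0],
    [0, 0, 0, 0],
    [0, 0, 0, 0],
    [0, 0, 0, 0],
  ],
)

```text
clock: 99.43
tool_pos: [0.626, 0.3342, 0.2844]
orientation: [180.0, -1.1, 171.7]
force: [-0.3, 0.4, -4.8]
opening: 0.0179
```

```bash
python3 lookd.py 909
```

```text
99.5333 [0.62610426 0.33438945 0.28507157] 171.6884842666708 [ 0.75663463 -0.68527712 -4.7977161 ] [-0.10777411 -0.36385043  0.0214248 ]
```

View pics/d909.png

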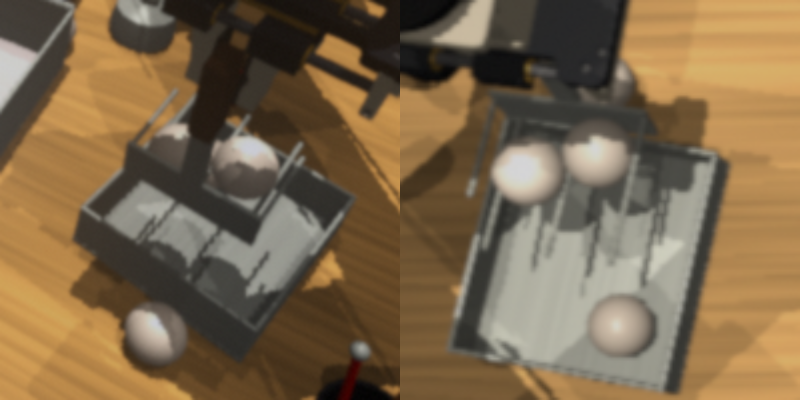

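jog_arm(
  commands=[
    [2, 0, -4, 0],
    [4, -0.5, -7, 0],
    [6, -0.7, -8, 0],
    [6, -0.7, -8, 0],
    [6, -0.7, -8, 0],
    [6, -0.7, -8, 0],
    [5, -0.5, -6, 0],
    [4, -0.5, -5, 0],
    [2, -0.2, -3, 0],
    [0, 0, 0, 0],
  ],
)

```text
clock: 100.37
tool_pos: [0.6674, 0.3296, 0.2274]
orientation: [180.0, -1.1, 171.7]
force: [0.4, -0.1, -4.6]
opening: 0.0173
```

jog_arm(
  commands=[
    [-20, 3, 0, 0],
    [-40, 6, 0, 0],
    [-41, 6.1, 0, 0],
    [40, -6, 0, 0],
    [41, -6.1, 0, 0],
    [20, -3, 0, 0],
    [0, 0, 0, 0],
    [0, 0, 0, 0],
    [0, 0, 0, 0],
    [0, 0, 0, 0],
  ],
)

```text
clock: 101.2
tool_pos: [0.6665, 0.33, 0.2291]
orientation: [179.9, -1.0, 171.7]
force: [0.5, 0.7, -4.0]
opening: 0.0172
```

```bash
python3 lookd.py 910
```

```text
101.3 [0.66654225 0.33015247 0.22920817] 171.71908166660612 [-0.12116261 -0.54861502 -3.9094387 ] [-0.044499   -0.05413927  0.03957475]
```

View pics/d910.png

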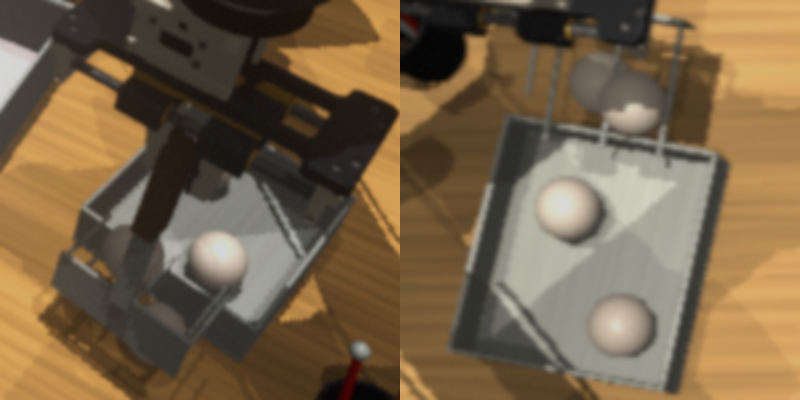

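jog_arm(
  commands=[
    [-41, 6.1, 0, 0],
    [-41, 6.1, 0, 0],
    [-41, 6.1, 0, 0],
    [41, -6.1, 0, 0],
    [41, -6.1, 0, 0],
    [41, -6.1, 0, 0],
    [0, 0, 0, 0],
    [0, 0, 0, 0],
    [0, 0, 0, 0],
    [0, 0, 0, 0],
  ],
)

```text
clock: 102.13
tool_pos: [0.6663, 0.3301, 0.2291]
orientation: [179.9, -1.0, 171.7]
force: [-0.3, -0.7, -1.8]
opening: 0.0166
```

jog_arm(
  commands=[
    [-41, 6.1, 0, 0],
    [-41, 6.1, 0, 0],
    [-41, 6.1, 0, 0],
    [41, -6.1, 0, 0],
    [41, -6.1, 0, 0],
    [41, -6.1, 0, 0],
    [0, 0, 10, 0],
    [0, 0, 20, 0],
    [0, 0, 20, 0],
    [0, 0, 20, 0],
  ],
)

```text
clock: 102.97
tool_pos: [0.6664, 0.33, 0.2998]
orientation: [179.9, -1.0, 171.7]
force: [1.3, 0.5, -2.6]
opening: 0.0177
```

jog_arm(
  commands=[
    [0, 0, 2, 0],
    [-6, -20, 0, 0.9],
    [-8, -38, 0, 0.9],
    [-8, -38, 0, 0.9],
    [-8, -38, 0, 0.9],
    [-8, -38, 0, 0.9],
    [-8, -38, 0, 0.9],
    [-8, -38, 0, 0.9],
    [-8, -38, 0, 0.9],
    [-8, -38, 0, 0.9],
  ],
)

```text
clock: 103.8
tool_pos: [0.5955, 0.0047, 0.3009]
orientation: [179.9, -1.0, 179.9]
force: [1.3, -1.0, -2.4]
opening: 0.0178
```

jog_arm(
  commands=[
    [-8, -38, 0, 1],
    [-8, -38, 0, 1],
    [-8, -38, 0, 1],
    [-8, -38, 0, 1],
    [-8, -38, 0, 1],
    [-8, -38, 0, 1],
    [-8, -38, 0, 1],
    [-8, -38, -5, 1],
    [-6, -38, -15, 0.7],
    [-1, -18, -30, 0],
  ],
)

```text
clock: 104.63
tool_pos: [0.5261, -0.3579, 0.254]
orientation: [-179.8, -0.7, -171.5]
force: [1.0, -0.1, -2.8]
opening: 0.0178
```

```bash
python3 lookd.py 911
python3 - <<'E'
import cv2,numpy as np,h
from plant import get_obs,snapshot
o=get_obs();tcp=np.array(o["tool_pos"]);yaw=o["orientation"][2]+180
print(o["clock"],tcp,o["orientation"],o["force"],o["moment"])
ims=[]
for n in("scene","top"):
    c=snapshot(n);im=c["image"][:,:,::-1].copy()
    R,_=cv2.Rodrigues(np.array(c["rvec"],float));f=240/np.tan(np.radians(c["fov_y"])/2)
    def P(p):
        q=R@np.asarray(p)+np.array(c["tvec"]).ravel();return np.array([f*q[0]/q[2]+c["cx"],f*q[1]/q[2]+c["cy"]])
    w=60;u,v=P([.48,-.36,.07]);u=int(np.clip(u,w,640-w));v=int(np.clip(v,w,480-w))
    S=400/(2*w);cr=cv2.resize(im[v-w:v+w,u-w:u+w],(400,400),interpolation=cv2.INTER_CUBIC)
    for th,col in((-8,(255,0,0)),(0,(0,255,0)),(8,(0,0,255)),(16,(0,255,255))):
        for y in(-.045,.045):
            a=P(h.scoop((0,y,.002),tcp,yaw,th,.004,.159));b=P(h.scoop((-.105,y,.002),tcp,yaw,th,.004,.159))
            a,b=[tuple(int(z) for z in (q-[u-w,v-w])*S) for q in(a,b)]
            cv2.circle(cr,a,3,col,-1);cv2.circle(cr,b,3,col,1)
    ims.append(cr)
d=cv2.imread("pics/d911.png")
cv2.imwrite("pics/z911.png",np.vstack([np.hstack(ims),cv2.resize(d,(400,200)).repeat(1,0) if 0 else cv2.copyMakeBorder(cv2.resize(d,(400,200)),0,0,0,400,cv2.BORDER_CONSTANT)]))
E
```

```text
104.7333 [ 0.52273459 -0.35490106  0.24528749] -171.72842932677787 [-1.10536094  1.09379891 -3.17742882] [ 0.42268905  0.0037647  -0.04490848]
104.7333 [ 0.52273459 -0.35490106  0.24528749] [ 179.61741601   -1.34363101 -171.72842933] [-1.10536094  1.09379891 -3.17742882] [ 0.42268905  0.0037647  -0.04490848]
```

View pics/z911.png

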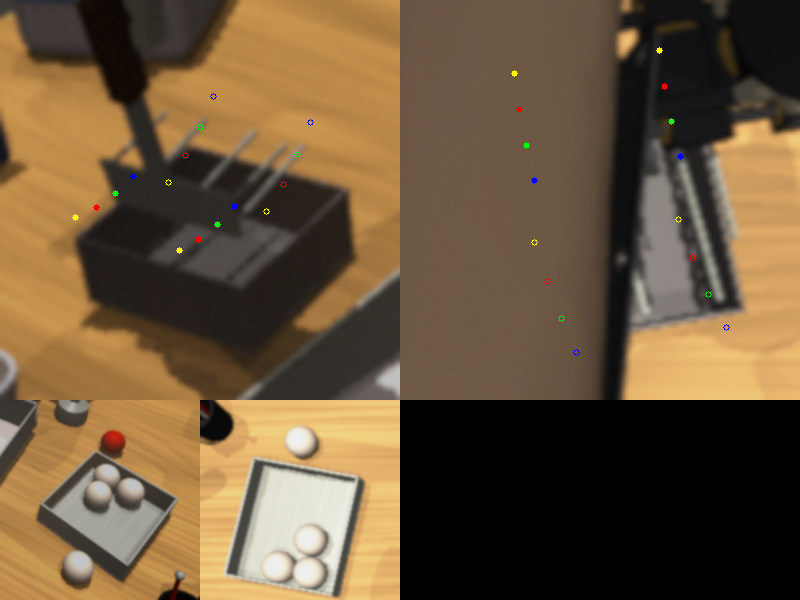

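jog_arm(
  commands=[
    [0, 0, 0, 0],
    [0, 0, 0, 0],
    [0, 0, -8, 0],
    [0, 0, -15, 0],
    [0, 0, -18, 0],
    [0, 0, -18, 0],
    [0, 0, -14, 0],
    [0, 0, -10, 0],
    [0, 0, -4, 0],
    [0, 0, -1, 0],
  ],
)

```text
clock: 105.67
tool_pos: [0.5298, -0.354, 0.1672]
orientation: [-179.8, -0.6, -171.3]
force: [-0.2, 7.8, 23.0]
opening: 0.0176
```

jog_arm(
  commands=[
    [0, 0, 0, 0],
    [0, 0, 0, 0],
    [0, 0, 0, 0],
    [0, 0, 0, 0],
    [0, 0, 0, 0],
    [0, 0, 0, 0],
    [0, 0, 0, 0],
    [0, 0, 0, 0],
    [0, 0, 0, 0],
    [0, 0, 0, 0],
  ],
  fingers=87.6,
)

```text
clock: 106.5
tool_pos: [0.5262, -0.3542, 0.1625]
orientation: [179.9, -1.0, -171.5]
force: [0.4, -0.9, 0.8]
opening: 0.0789
```

jog_arm(
  commands=[
    [0, 0, 5, 0],
    [0, 0, 15, 0],
    [0, 0, 25, 0],
    [0, 0, 30, 0],
    [0, 0, 30, 0],
    [0, 0, 25, 0],
    [0, 0, 15, 0],
    [0, 0, 8, 0],
    [0, 0, 4, 0],
    [0, 0, 0, 0],
  ],
)

```text
clock: 107.33
tool_pos: [0.5262, -0.3541, 0.3199]
orientation: [179.9, -1.0, -171.5]
force: [-0.6, 0.1, 0.3]
opening: 0.0872
```

jog_arm(
  commands=[
    [7, 10, 0, 0.8],
    [7, 25, 0, 0.8],
    [7, 39, 0, 0.8],
    [7, 39, 0, 0.8],
    [7, 39, 0, 0.8],
    [7, 39, 0, 0.8],
    [7, 39, 0, 0.8],
    [7, 39, 0, 0.8],
    [7, 39, 0, 0.8],
    [7, 39, 0, 0.8],
  ],
)

```text
clock: 108.17
tool_pos: [0.5957, -0.0046, 0.3181]
orientation: [179.9, -1.1, -163.4]
force: [1.3, -1.3, -0.2]
opening: 0.0875
```

jog_arm(
  commands=[
    [7, 39, 0, 0.8],
    [7, 39, 0, 0.8],
    [7, 39, 0, 0.8],
    [7, 39, 0, 0.8],
    [7, 39, 0, 0.8],
    [7, 39, 0, 0.8],
    [7, 39, 0, 0.8],
    [7, 39, 0, 0.8],
    [8, 30, 0, 1],
    [8, 16, 0, 1],
  ],
)

```text
clock: 109.0
tool_pos: [0.6671, 0.3552, 0.3164]
orientation: [179.9, -1.2, -154.9]
force: [0.4, -1.2, -0.8]
opening: 0.0876
```

jog_arm(
  commands=[
    [0, 0, 0, 0],
    [0, 0, -20, 0],
    [0, 0, -38, 0],
    [0, 0, -40, 0],
    [0, 0, -40, 0],
    [0, 0, -40, 0],
    [0, 0, -40, 0],
    [0, 0, -30, 0],
    [0, 0, -20, 0],
    [0, 0, -10, 0],
  ],
  fingers=68,
)

```text
clock: 109.83
tool_pos: [0.6655, 0.349, 0.036]
orientation: [180.0, -1.4, -155.2]
force: [-0.2, -0.5, 0.1]
opening: 0.0679
```

jog_arm(
  commands=[
    [0, 0, -6, 0],
    [0, 0, -4, 0],
    [0, 0, -2, 0],
    [0, 0, 0, 0],
    [0, 0, 0, 0],
    [0, 0, 0, 0],
    [0, 0, 0, 0],
    [0, 0, 0, 0],
    [0, 0, 0, 0],
    [0, 0, 0, 0],
  ],
)

```text
clock: 110.67
tool_pos: [0.6682, 0.3509, 0.0298]
orientation: [179.9, -1.0, -155.1]
force: [0.1, -0.8, 0.1]
opening: 0.0679
```

jog_arm(
  commands=[
    [0, 0, 0, 0],
    [0, 0, 0, 0],
    [0, 0, 0, 0],
    [0, 0, 0, 0],
    [0, 0, 0, 0],
    [0, 0, 0, 0],
    [0, 0, 0, 0],
    [0, 0, 0, 0],
    [0, 0, 0, 0],
    [0, 0, 0, 0],
  ],
  fingers=0,
)

```text
clock: 111.5
tool_pos: [0.6682, 0.3509, 0.0296]
orientation: [179.9, -1.0, -155.1]
force: [0.6, -0.1, -1.0]
opening: 0.0487
```

jog_arm(
  commands=[
    [0, 0, 10, 0],
    [0, 0, 25, 0],
    [0, 0, 35, 0],
    [0, 0, 30, 0],
    [0, 0, 20, 0],
    [-10, -2, 0, -6.6],
    [-23, -6, 0, -6.6],
    [-30, -8, 0, -6.6],
    [-23, -5, 0, -6.6],
    [-13, -3, 0, -6.6],
  ],
)

```text
clock: 112.33
tool_pos: [0.5669, 0.326, 0.1506]
orientation: [179.9, -1.0, 171.6]
force: [0.1, -1.2, -0.6]
opening: 0.0489
```

jog_arm(
  commands=[
    [0, 0, 0, 0],
    [0, 0, -10, 0],
    [0, 0, -20, 0],
    [0, 0, -28, 0],
    [0, 0, -22, 0],
    [0, 0, -14, 0],
    [0, 0, -8, 0],
    [0, 0, -3, 0],
    [0, 0, 0, 0],
    [0, 0, 0, 0],
  ],
)

```text
clock: 113.17
tool_pos: [0.5699, 0.3273, 0.0452]
orientation: [179.9, -1.0, 171.9]
force: [-0.1, -0.1, -1.0]
opening: 0.0488
```

jog_arm(
  commands=[
    [0, 0, 0, 0],
    [0, 0, 0, 0],
    [0, 0, 0, 0],
    [0, 0, 0, 0],
    [0, 0, 0, 0],
    [0, 0, 0, 0],
    [0, 0, 0, 0],
    [0, 0, 0, 0],
    [0, 0, 0, 0],
    [0, 0, 0, 0],
  ],
  fingers=58,
)

```text
clock: 114.0
tool_pos: [0.5692, 0.3269, 0.0446]
orientation: [179.9, -1.0, 171.9]
force: [0.2, -0.0, 0.5]
opening: 0.0579
```

jog_arm(
  commands=[
    [0, 0, 5, 0],
    [0, 0, 15, 0],
    [0, 0, 30, 0],
    [0, 0, 35, 0],
    [0, 0, 35, 0],
    [0, 0, 25, 0],
    [0, 0, 10, 0],
    [0, 0, 5, 0],
    [0, 0, 0, 0],
    [0, 0, 0, 0],
  ],
)

```text
clock: 114.83
tool_pos: [0.5687, 0.3265, 0.2035]
orientation: [179.9, -1.1, 171.9]
force: [0.0, 0.2, -0.1]
opening: 0.0581
```

jog_arm(
  commands=[
    [-10, -10.5, 0, 0.85],
    [-20, -21, 0, 0.85],
    [-25, -26, 0, 0.85],
    [-25, -26, 0, 0.85],
    [-25, -26, 0, 0.85],
    [-25, -26, 0, 0.85],
    [-25, -26, 0, 0.85],
    [-25, -26, 0, 0.85],
    [-15, -16, 0, 0.85],
    [-5, -5, 0, 0.85],
  ],
  fingers=70,
)

```text
clock: 115.67
tool_pos: [0.3661, 0.1154, 0.2032]
orientation: [180.0, -1.2, -179.6]
force: [0.1, -0.2, -1.2]
opening: 0.0701
```

```bash
python3 lookd.py 912
python3 - <<'E'
import cv2,numpy as np
from plant import get_obs,snapshot
o=get_obs();print(o["clock"],o["tool_pos"],o["orientation"])
ims=[]
for n in("scene","top"):
    c=snapshot(n);im=c["image"][:,:,::-1].copy()
    R,_=cv2.Rodrigues(np.array(c["rvec"],float));f=240/np.tan(np.radians(c["fov_y"])/2)
    for p,col in(((.369,.1185,.025),(0,0,255)),((.668,.351,.025),(0,255,0))):
        q=R@np.array(p)+np.array(c["tvec"]).ravel();cv2.circle(im,(int(f*q[0]/q[2]+c["cx"]),int(f*q[1]/q[2]+c["cy"])),2,col,-1)
    ims.append(cv2.resize(im,(400,300),interpolation=cv2.INTER_AREA))
cv2.imwrite("pics/z912.png",np.vstack([np.hstack(ims),cv2.resize(cv2.imread("pics/d912.png"),(800,300))[:, :] if 0 else cv2.copyMakeBorder(cv2.resize(cv2.imread("pics/d912.png"),(600,300)),0,0,0,200,cv2.BORDER_CONSTANT)]))
E
```

```text
115.7667 [0.36817457 0.11739422 0.20399952] -179.61113989257646 [-0.50581014  0.52533526  0.59131897] [ 0.03888783 -0.1969772   0.00650384]
115.7667 [0.36817457 0.11739422 0.20399952] [ 179.91389867   -1.04822249 -179.61113989]
```

View pics/z912.png

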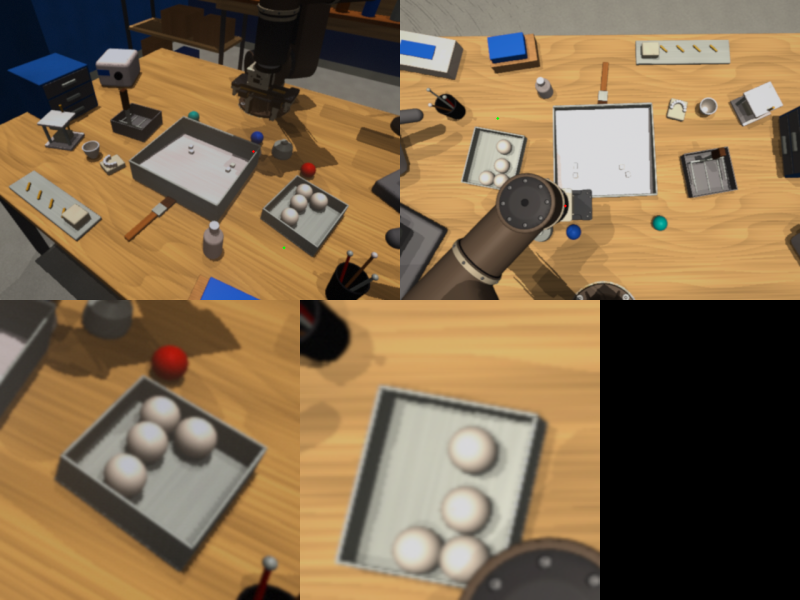

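jog_arm(
  commands=[
    [0, 0, 0, 0],
    [0, 0, -15, 0],
    [0, 0, -30, 0],
    [0, 0, -35, 0],
    [0, 0, -35, 0],
    [0, 0, -25, 0],
    [0, 0, -13, 0],
    [0, 0, -6, 0],
    [0, 0, -4, 0],
    [0, 0, -2, 0],
  ],
)

```text
clock: 116.7
tool_pos: [0.3696, 0.1188, 0.0393]
orientation: [179.9, -1.0, -179.6]
force: [0.3, 1.0, 0.1]
opening: 0.0699
```

jog_arm(
  commands=[
    [0, 0, 0, 0],
    [0, 0, 0, 0],
    [0, 0, 0, 0],
    [0, 0, 0, 0],
    [0, 0, 0, 0],
    [0, 0, 0, 0],
    [0, 0, 0, 0],
    [0, 0, 0, 0],
    [0, 0, 0, 0],
    [0, 0, 0, 0],
  ],
  fingers=0,
)

```text
clock: 117.53
tool_pos: [0.3697, 0.1188, 0.0401]
orientation: [179.8, -0.9, -179.6]
force: [-0.2, -0.1, 7.0]
opening: 0.0485
```

jog_arm(
  commands=[
    [0, 0, 3, 0],
    [0, 0, 8, 0],
    [0, 0, 20, 0],
    [0, 0, 35, 0],
    [0, 0, 35, 0],
    [0, 0, 30, 0],
    [0, 0, 20, 0],
    [0, 0, 10, 0],
    [0, 0, 4, 0],
    [0, 0, 0, 0],
  ],
)

```text
clock: 118.37
tool_pos: [0.3691, 0.1184, 0.2051]
orientation: [179.8, -1.0, -179.6]
force: [0.3, 0.6, -1.1]
opening: 0.0485
```

jog_arm(
  commands=[
    [8, 10, 0, -0.85],
    [18, 22, 0, -0.85],
    [24, 30, 0, -0.85],
    [25, 31, 0, -0.85],
    [25, 31, 0, -0.85],
    [25, 31, 0, -0.85],
    [25, 31, 0, -0.85],
    [24, 30, 0, -0.85],
    [18, 22, 0, -0.85],
    [8, 10, 0, -0.85],
  ],
)

```text
clock: 119.2
tool_pos: [0.5709, 0.369, 0.2004]
orientation: [-179.9, -1.1, 171.8]
force: [1.3, 0.5, -0.9]
opening: 0.0482
```

jog_arm(
  commands=[
    [7.5, 11.5, 0, 0],
    [0, 0, 0, 0],
    [0, 0, -15, 0],
    [0, 0, -30, 0],
    [0, 0, -35, 0],
    [0, 0, -25, 0],
    [0, 0, -14, 0],
    [0, 0, -6, 0],
    [0, 0, -2, 0],
    [0, 0, 0, 0],
  ],
)

```text
clock: 120.03
tool_pos: [0.5767, 0.3777, 0.0769]
orientation: [180.0, -1.0, 171.9]
force: [0.7, 0.2, -0.5]
opening: 0.0488
```

jog_arm(
  commands=[
    [0, 0, 0, 0],
    [0, 0, 0, 0],
    [0, 0, 0, 0],
    [0, 0, 0, 0],
    [0, 0, 0, 0],
    [0, 0, 0, 0],
    [0, 0, 0, 0],
    [0, 0, 0, 0],
    [0, 0, 0, 0],
    [0, 0, 0, 0],
  ],
  fingers=62,
)

```text
clock: 120.87
tool_pos: [0.5767, 0.3779, 0.0776]
orientation: [179.9, -1.0, 171.9]
force: [-0.1, -0.1, -0.5]
opening: 0.0622
```

jog_arm(
  commands=[
    [0, 0, 10, 0],
    [0, 0, 25, 0],
    [0, 0, 35, 0],
    [0, 0, 35, 0],
    [0, 0, 35, 0],
    [0, 0, 25, 0],
    [0, 0, 15, 0],
    [0, 0, 5, 0],
    [0, 0, 0, 0],
    [0, 0, 0, 0],
  ],
)

```text
clock: 121.7
tool_pos: [0.5763, 0.3777, 0.262]
orientation: [179.9, -1.0, 171.9]
force: [0.2, -0.8, -0.9]
opening: 0.0618
```

jog_arm(
  commands=[
    [0, -20, 0, 0],
    [0, -30, 0, 0],
    [0, -38, 0, 0],
    [0, -38, 0, 0],
    [0, -38, 0, 0],
    [0, -30, 0, 0],
    [0, -20, 0, 0],
    [0, 0, 0, 0],
    [0, 0, 0, 0],
    [0, 0, 0, 0],
  ],
)

```text
clock: 122.53
tool_pos: [0.5764, 0.1638, 0.2614]
orientation: [179.9, -1.1, 171.9]
force: [0.1, 0.5, 0.3]
opening: 0.0621
```

```bash
python3 lookd.py 913
python3 - <<'E'
import cv2,numpy as np
from plant import snapshot,close_job
a=[cv2.resize(snapshot(n)["image"][:,:,::-1],(400,300),interpolation=cv2.INTER_AREA) for n in("scene","top")]
cv2.imwrite("pics/z913.png",np.vstack([np.hstack(a),cv2.copyMakeBorder(cv2.resize(cv2.imread("pics/d913.png"),(600,300)),0,0,0,200,cv2.BORDER_CONSTANT)]))
print(close_job())
E
```

```text
122.6333 [0.57650356 0.1645473  0.26173396] 171.92350088780867 [0.39307524 0.25812495 0.85166383] [-0.01240884 -0.07654699  0.00475358]
the job is handed in; nothing more can be done
None
```

View pics/z913.png

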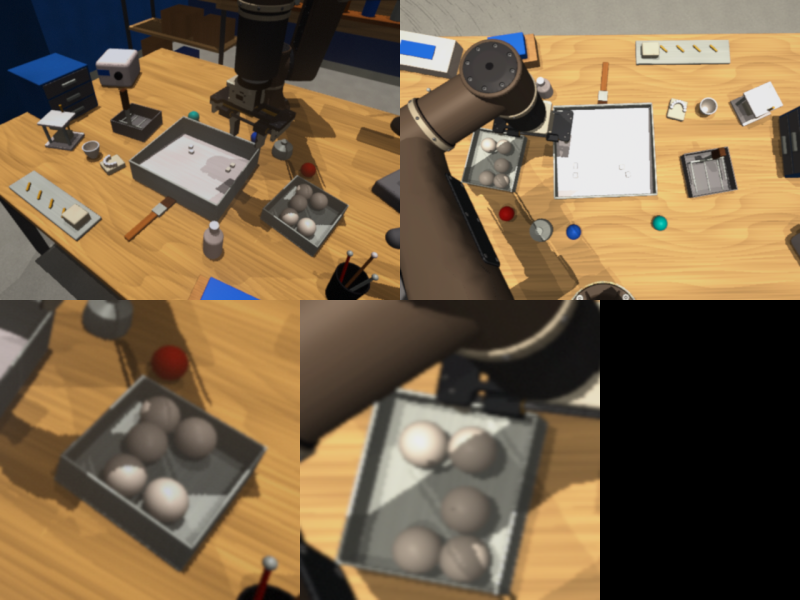

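The job is handed in at about 123 s. All five balls are in the dish, all four chips are still in the tub, and the scoop stands upright in its pot, handle up. I judged this from the last pictures (scene and top), where no chip shows in the dish and the bystanders look undisturbed.

Some things did not go as asked:
- **Spilled balls:** Two balls fell onto the table while I was using the scoop, one over the tub's wall and one out of the dish. I picked both up from the table with the gripper and set them in the dish, the last steps of the job. No ball was touched with the gripper while it was in the tub.
- **Order of the work:** I stood the scoop back in its pot before those last two balls were in the dish. The scoop was supposed to go back only once all the balls were there.
- **Dumping method:** The last two scooped balls would not roll off gently. I jerked the scoop back over the dish to get them off.
- **Dish moved:** My pushing shifted the dish a few centimetres.
- **Blue ball moved:** The blue look-alike ball was knocked about 45 mm by the spilled balls, and I left it there.

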